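# Mix a batch of amber beads

## Task

First take the pliers off the mouth of the mixing tub and lay them flat in the black tool tray; then put every six-sided barrel bead from the slate into the tub. With the stirring stick's foot close to the tub's floor, stir the beads anticlockwise (seen from above) in wide circles for at least three full turns, put the stick back upright in its stand, and press the tub's hinged lid down until the catch snaps and holds it shut, with all beads inside. Leave the thread spools standing where they are.

Things in the scene. Friction and masses are not known exactly. Their poses are not given: they have to be found in the camera images.
- tub: round aluminium mixing tub fixed to the bench, 170 mm across, 85 mm high, walls 6 mm, floor 6 mm thick (inside 158 mm across, 79 mm deep). Origin: centre of its underside, z up. The lid's hinge is on its +y side; on its -y side a spring catch on a steel post (50 mm wide, 102 to 125 mm from the axis; its nose reaches in to 96 mm and up to 18 mm above the rim). Its yaw varies
- tub_in (a point): centre of the tub's inner floor, axes as the tub's
- tub_s0 (a point): a point of the tub's floor 38 mm from its axis towards the tub's +x (the far side from the robot): where the stirring path is checked first
- tub_s1 (a point): the same 120 degrees further anticlockwise seen from above
- tub_s2 (a point): the same 240 degrees further anticlockwise
- lid (a joint): hinge angle of the tub's round clear plastic lid with a dark steel edge and a dark press pad at lid_press (176 mm across, 6 mm thick): 0 shut on the rim, 1.8 rad wide open (leaning outwards beyond upright, its edge 290 mm above the bench). A spring holds it open and lifts it again unless it is pressed past the catch (about 6 N at its free edge) to 0, where the catch holds it
- lid_hinge (a point): point on the hinge line: 115 mm from the tub's axis on its +y side, at the height of the rim. The hinge line is parallel to the tub's x; the point turns with the lid
- lid_press (a point): point on the lid's top (outer) face near its free edge, 165 mm from the hinge line, where to push and press; the lid's edge is 203 mm from the hinge, its steel striker 216 mm
- pliers: pliers 213 mm long, 48 mm wide over the handles, 14 mm thick, 140 g, lying at first across the tub's rim. Origin: underside of the pivot block (44 mm along x, 24 mm along y, the place to grip across y); +x to the jaws' tip (96 mm), handles to -x (127 mm); z up
- tray: fixed black tool tray 290 x 120 mm, walls 25 mm high, 5 mm thick. Origin: centre of its underside; long side along its x
- stick: wooden stirring stick 150 mm long, 120 g. Origin: bottom of its foot, z along it to the top. Round foot 20 mm across, rod 14 mm, collar 60 mm across at 96 to 102 mm, square handle 24 x 24 mm (sides along its x and y) at 102 to 150 mm. It hangs by the collar in the stand
- stand: fixed wooden tube, 84 mm across, 100 mm high, bore 44 mm. Origin: centre of its underside. The stick stands in the bore with its collar on top, foot 4 mm above the bench
- barrel0: six-sided amber barrel bead, 28 mm across flats, 34 mm long, 25 g, standing at the start on a fixed dark slate (200 x 180 mm, 6 mm thick), or absent. Origin: centre of one end, z along its length, a flat faces its +y
- barrel1: six-sided amber barrel bead, 28 mm across flats, 34 mm long, 25 g, standing at the start on a fixed dark slate (200 x 180 mm, 6 mm thick), or absent. Origin: centre of one end, z along its length, a flat faces its +y
- barrel2: six-sided amber barrel bead, 28 mm across flats, 34 mm long, 25 g, standing at the start on a fixed dark slate (200 x 180 mm, 6 mm thick), or absent. Origin: centre of one end, z along its length, a flat faces its +y
- barrel3: six-sided amber barrel bead, 28 mm across flats, 34 mm long, 25 g, standing at the start on a fixed dark slate (200 x 180 mm, 6 mm thick), or absent. Origin: centre of one end, z along its length, a flat faces its +y
- ball0_center (a point): centre of a round amber bead, 28 mm across, in the tub from the start
- ball1_center (a point): centre of a round amber bead, 28 mm across, in the tub from the start
- ball2_center (a point): centre of a round amber bead, 28 mm across, in the tub from the start
- spool0: thread spool, 42 mm across, 60 mm high, upright, not part of the job
- spool1: thread spool, 42 mm across, 60 mm high, upright, not part of the job
- spool2: thread spool, 42 mm across, 60 mm high, upright, not part of the job
Things that resemble listed ones, but are neither listed nor needed, are in the scene too. Leave any yellow look-alike of the barrel3 alone.

How it is judged (in metres and radians):
On the way, in this order (a step that is already met when the one before it is completed fails the run):
1. the pliers lie at rest in the tool tray (x of pliers in the frame of tray between -0.06 and 0.06 m and y of pliers in the frame of tray between -0.045 and 0.045 m and height (world z) of pliers below 0.022 m and linear speed of pliers below 0.05 m/s), for 0.2 s.
2. every barrel bead that is present is in the tub (horizontal distance between each of barrel0, barrel1, barrel2, barrel3 and tub_in below 0.08 m and z of each of barrel0, barrel1, barrel2, barrel3 in the frame of tub_in below 0.075 m), for 0.2 s.
3. stirring, turn 1: the stick's foot, within 30 mm of the tub's floor, passes the far point (tub_s0) within 26 mm (horizontal distance between stick and tub_s0 below 0.026 m and z of stick in the frame of tub_in below 0.03 m).
4. stirring, turn 1: the stick's foot, within 30 mm of the tub's floor, passes the near left point (tub_s1) within 26 mm (horizontal distance between stick and tub_s1 below 0.026 m and z of stick in the frame of tub_in below 0.03 m).
5. stirring, turn 1: the stick's foot, within 30 mm of the tub's floor, passes the near right point (tub_s2) within 26 mm (horizontal distance between stick and tub_s2 below 0.026 m and z of stick in the frame of tub_in below 0.03 m).
6. stirring, turn 2: the stick's foot, within 30 mm of the tub's floor, passes the far point (tub_s0) within 26 mm (all of step 3).
7. stirring, turn 2: the stick's foot, within 30 mm of the tub's floor, passes the near left point (tub_s1) within 26 mm (all of step 4).
8. stirring, turn 2: the stick's foot, within 30 mm of the tub's floor, passes the near right point (tub_s2) within 26 mm (all of step 5).
9. stirring, turn 3: the stick's foot, within 30 mm of the tub's floor, passes the far point (tub_s0) within 26 mm, and the beads have been stirred: at least one round bead has moved 15 mm (all of step 6 and distance of any of ball0_center, ball1_center, ball2_center from where it was at the start of the episode above 0.015 m).
At the end, for the whole second after the job is handed in: Pliers at rest in the tray (pivot within 60 mm along, 45 mm across of its middle); all present beads in the tub; stick upright (7 degrees) in its stand, collar down; lid caught shut (under 0.04 rad); thread spools within 30 mm of where they stood (all of step 1 and all of step 2 and horizontal distance between each of ball0_center, ball1_center, ball2_center and tub_in below 0.08 m and z of each of ball0_center, ball1_center, ball2_center in the frame of tub_in below 0.075 m and horizontal distance between stick and stand below 0.02 m and height (world z) of stick below 0.02 m and angle between stick's own z axis and vertical below 0.12 rad and linear speed of stick below 0.05 m/s and value of joint lid below 0.04 rad and distance of each of spool0, spool1, spool2 from where it was at the start of the episode below 0.03 m); the robot touches nothing.
It fails at once if a thread spool is knocked over or pushed away by more than 60 mm (distance of any of spool0, spool1, spool2 from where it was at the start of the episode above 0.06 m or angle between any of spool0, spool1, spool2's own z axis and vertical above 0.7 rad).
Of barrel0, barrel1, barrel2, barrel3 only 2 to 4 are there at a start; the rules pass over those that are not, and their reading is None.
At some moment in a run one of barrel0, barrel1, barrel2, barrel3 may be knocked a few centimetres aside while the robot is not near it.
Once in a run the grip may slacken for a moment while it holds something.
It also fails if it takes over 210 s, if anything falls off the work surface, if the arm or the gripper's body presses on something with over 40 N, if the wrist force passes 120 N, or if a joint passes its speed limit or range.

## Robot

A 6-joint arm with a two-finger parallel gripper is mounted at the origin on the work surface. World frame = base frame: x ahead of the robot, y to its left, z up, the work surface at z = 0. Lengths are in m, angles in degrees, forces in N, time in s.
With the tool pointing down it reaches from about 0.35 to 0.875 m from the base axis. Payload 4.2 kg.
Tool frame: the origin (TCP) lies at the very end of the fingers, on their centre line; the grasp point (between the pads) lies 19 mm behind it; z points along the fingers, x is the direction in which the jaws open and shut, and the axes are right-handed (so a half turn about z gives the same grasp; the last joint's range is limited). The gripper opens to 87 mm and grips with 3 to 60 N. Pads are 19 mm wide; open, the fingers measure 117 mm over their backs; the gripper's body (75 mm by 190 mm) begins 51 mm behind the grasp point.
Start: joints at [85.176, 22.042, 0.453, 0, -68.411, -14.817], TCP at [0.21, 0.589, 0.19] pointing down, gripper open.
Joint ranges: [-179.83, 179.83], [-69.29, 118.12], [-61.27, 80.66], [-181.25, 117.63], [-171.15, -9.14], [-177.46, 177.46]. Speed limits (degrees/s): [159.86, 159.86, 180, 180, 180, 180].

## Interface

Orientations are given as a 3x3 rotation matrix whose columns are the frame's x, y, z axes.
In Python, from station import r gives the robot as it stands.
- The arm moves only by the shell command python3 -m jog 'ROWS' [OPENING]. ROWS is JSON, a list of rows, each a list of 2 entries, a list of its own where there are three numbers: the shift along the tool's x, y, z in m, then the turn, a rotation vector about the tool's x, y, z in units of 5 degrees (1.0 is 5 degrees). A call has exactly 10 rows; each row is the pose to reach, as a shift and turn from the pose commanded when the call began, along the tool's axes at that moment; what a row does not reach only later rows make up. A row lasts 1/12 s, in which the tool goes at most 41.7 mm and 7.16 degrees, less where a joint would pass 70% of its speed; a pose out of reach is approached as far as the arm can. A call with a gripper value outside its range is refused whole. OPENING is the finger opening in m, from 0 to 0.087, set as the call begins (- or left out, the last holds). The fingers move at their own pace and stop on an object; the grip force is fixed at half the most. Time passes only in rows, so rows that repeat a pose let the fingers close, or fill a call up. It gives the time, the measured TCP pose, the force and the opening at its end, in the units of the state.
- r.sense(): the state, without advancing time (a new reading comes with each control period).
- r.capture(name): name is "side" or "top" or "wrist"; returns (picture, depth): 480x640x3 uint8, blue, green, red; 480x640 float32, m along the optical axis (not along the pixel's ray), 0 where there is no reading.
- r.calibration(name): a dict with "fx", "fy", "cx", "cy" (pixels), "R" (3x3) and "t" (3): a world point X has camera coordinates R X + t; the wrist camera has in their place "tool_from_camera" (4x4, takes a point from camera to tool coordinates, whose origin is the TCP and whose axes are the tool frame's). Camera axes: x right, y down, z forward; pixel columns grow to the right and rows downward; lengths in m; the calibration is good to about 2 mm. A picture is of the moment at which its call begins: read the wrist's pose just before it. calibration takes no time and is no camera call.
- r.finish_job(): hands the job in, once; it reports no verdict.
Trained networks look in the newest picture that a camera, given by its name, has taken for a name from the list of things; names that differ only in an ending like _2 or _b are one class to them, and where a whole thing is asked for, a point or a joint stands for the part that bears it (a point fixed in the world has none). Each returns a list of dicts, best first, with "confidence" (0 to 1); they miss things now and then, are a little off and sometimes report something else, mostly with a low value. They report only what shows in the picture. A call takes as long as a camera call. They do not tell look-alikes from the thing itself.
- r.cut_out(query, camera): "region" (480x640 bool, what is visible of it) and "uv" ([column, row] in pixels, amid what is visible of it).
The state is a dict: "time_s": time; "joints": joint angles; "joint_velocities": joint speeds; "effort": joint torques, N m; "tcp_pos": TCP position; "ee_rot": TCP orientation; "wrist_force": force on the tool from outside, world axes, zero at the start; "moment": the same for the moment, N m; "gripper_width": opening from 0.0 (shut) to 1.0 (fully open).
Only numpy, scipy, OpenCV 4.12 (cv2) and the standard library are available. Lean on these libraries where they do the work, as an engineer would, in place of code of your own. Each camera call takes 0.05 s, during which the arm holds its last target.

## Working session

There is one attempt and no reset: what is moved stays moved. The work goes in short steps, Python scripts to look and compute and a shell command to move; the robot and the scene stay as the last step left them, time stands still between calls to the robot, and variables do not carry over. Pictures are saved under pics/ and viewed, and the job is handed in when it is done.

```bash
ls -la; mkdir -p pics
cat > h.py <<'E'
import numpy as np, cv2, json
from station import r
def cap(n,save=None):
    s=r.sense(); im,d=r.capture(n); c=r.calibration(n)
    if save: cv2.imwrite('pics/'+save+'.png',im)
    return im,d,c,s
def toworld(uv,z,c,s):
    """uv Nx2, depth N"""
    uv=np.atleast_2d(uv).astype(float); z=np.atleast_1d(z)
    P=np.stack([(uv[:,0]-c['cx'])/c['fx']*z,(uv[:,1]-c['cy'])/c['fy']*z,z],1)
    if 'R' in c: return (P-np.array(c['t']))@np.array(c['R'])
    T=np.array(c['tool_from_camera']); Q=P@T[:3,:3].T+T[:3,3]
    return Q@np.array(s['ee_rot']).T+np.array(s['tcp_pos'])
def cloud(d,c,s,mask=None):
    m=d>0
    if mask is not None: m&=mask
    v,u=np.nonzero(m)
    return toworld(np.stack([u,v],1),d[m],c,s),u,v
E
python3 - <<'E'
from h import *
s=r.sense(); print({k:np.round(v,3).tolist() for k,v in s.items()})
for n in ('side','top','wrist'):
    im,d,c,s=cap(n,n+'0'); print(n,{k:np.round(v,3).tolist() for k,v in c.items()})
E
```

```text
total 12
drwxr-xr-x  3 agent agent 4096 Dec  7 16:40 .
drwxr-xr-x 23 root  root  4096 Dec  7 16:40 ..
drwxr-xr-x  2 agent agent 4096 Dec  7 16:40 pics
{'time_s': 0.0, 'joints': [85.175, 22.091, 0.379, -0.029, -68.413, -14.816], 'joint_velocities': [-0.035, -0.045, 0.026, 0.034, 0.004, 0.035], 'effort': [-0.0, -39.066, 18.74, 4.22, 0.011, -0.0], 'tcp_pos': [0.21, 0.588, 0.189], 'ee_rot': [[-0.336, -0.942, -0.001], [-0.942, 0.336, -0.002], [0.002, -0.0, -1.0]], 'wrist_force': [-0.34, 0.323, -0.339], 'moment': [-0.0, -0.015, -0.006], 'gripper_width': 0.997}
side {'fx': 489.013, 'fy': 489.013, 'cx': 320.628, 'cy': 240.285, 'R': [[0.77, -0.638, -0.002], [-0.467, -0.561, -0.684], [0.436, 0.527, -0.729]], 't': [-0.491, 0.255, 0.849]}
top {'fx': 512.351, 'fy': 512.351, 'cx': 313.141, 'cy': 233.456, 'R': [[0.004, -1.0, 0.008], [-0.998, -0.005, -0.062], [0.062, -0.008, -0.998]], 't': [-0.101, 0.549, 0.985]}
wrist {'fx': 427.142, 'fy': 427.142, 'cx': 316.198, 'cy': 235.613, 'tool_from_camera': [[1.0, -0.0, -0.002, 0.0], [0.001, 0.966, 0.258, -0.07], [0.002, -0.258, 0.966, -0.194], [0.0, 0.0, 0.0, 1.0]]}
```

View pics/top0.png

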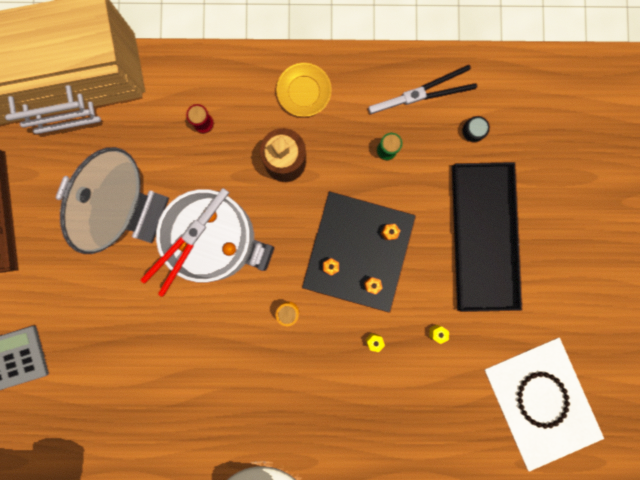

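View pics/side0.png

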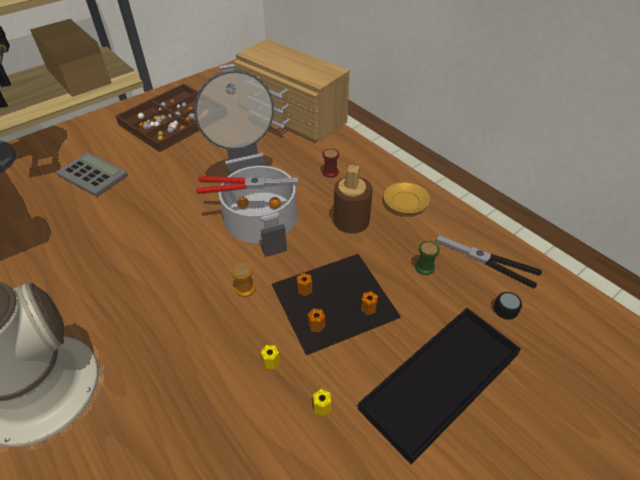

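The top view shows the tub at about (205,235) with the red pliers across it and the open lid at (100,200). The stick and stand are at (283,155). Three amber barrels stand on the slate at (391,231), (331,267) and (374,286). The tray is at (487,236), and the spools are red (200,118), green (390,146) and orange (287,314). The two yellow beads at (376,343) and (441,335) and the black pliers at (420,90) are look-alikes to leave alone.

Run:
```python
from h import *
for n in ('top','side'):
    im,d,c,s=cap(n)
    for q in ['tub','lid','pliers','tray','stick','stand','barrel0','spool0','ball0_center']:
        for o in r.cut_out(q,n):
            P,u,v=cloud(d,c,s,o['region'])
            if len(P)<5: continue
            zt=np.percentile(P[:,2],95); top=P[P[:,2]>zt-0.006]
            print(n,q,round(o['confidence'],2),np.round(o['uv']).astype(int).tolist(),o['region'].sum(),'med',np.round(np.median(P,0),3),'topc',np.round((top.min(0)+top.max(0))/2,3),'mean',np.round(top.mean(0),3),'ext',np.round(np.ptp(top,0),3))
```

```text
top tub 0.9 [145, 219] 13972 med [0.567 0.207 0.095] topc [0.593 0.253 0.28 ] mean [0.594 0.255 0.276] ext [0.109 0.042 0.035]
top lid 0.83 [101, 201] 6923 med [0.588 0.24  0.208] topc [0.594 0.255 0.285] mean [0.594 0.257 0.282] ext [0.085 0.033 0.026]
top lid 0.5 [144, 218] 14166 med [0.567 0.206 0.093] topc [0.593 0.253 0.28 ] mean [0.593 0.255 0.276] ext [0.109 0.043 0.036]
top lid 0.22 [292, 165] 1054 med [ 0.675 -0.051  0.099] topc [ 0.695 -0.041  0.101] mean [ 0.694 -0.045  0.1  ] ext [0.083 0.082 0.008]
top pliers 0.61 [187, 243] 1493 med [0.526 0.13  0.097] topc [0.528 0.132 0.098] mean [0.527 0.131 0.097] ext [0.193 0.152 0.008]
top pliers 0.3 [141, 218] 14202 med [0.567 0.207 0.092] topc [0.594 0.253 0.28 ] mean [0.594 0.255 0.276] ext [0.111 0.043 0.036]
top tray 0.6 [486, 236] 9718 med [ 0.545 -0.441  0.006] topc [ 0.546 -0.439  0.025] mean [ 0.544 -0.439  0.024] ext [0.292 0.128 0.012]
top tray 0.57 [214, 220] 44 med [0.577 0.095 0.027] topc [0.578 0.097 0.031] mean [0.578 0.096 0.03 ] ext [0.013 0.013 0.007]
top stick 0.56 [281, 152] 843 med [ 0.687 -0.041  0.107] topc
[... 4003 characters left out ...]
0.04  0.01 ]
side spool0 0.6 [428, 258] 599 med [ 0.711 -0.251  0.043] topc [ 0.72  -0.245  0.06 ] mean [ 0.718 -0.246  0.059] ext [0.044 0.042 0.009]
side spool0 0.56 [271, 203] 112 med [0.579 0.097 0.025] topc [0.581 0.1   0.031] mean [0.581 0.099 0.029] ext [0.02  0.018 0.009]
side spool0 0.16 [350, 184] 592 med [ 0.685 -0.046  0.106] topc [ 0.69  -0.041  0.151] mean [ 0.69  -0.042  0.152] ext [0.025 0.029 0.008]
side ball0_center 0.73 [354, 183] 607 med [ 0.685 -0.045  0.106] topc [ 0.692 -0.041  0.151] mean [ 0.691 -0.042  0.152] ext [0.028 0.029 0.008]
side ball0_center 0.42 [276, 204] 128 med [0.58  0.099 0.025] topc [0.583 0.103 0.031] mean [0.582 0.101 0.029] ext [0.024 0.024 0.009]
```

Run:
```python
from h import *
from scipy.optimize import least_squares
res={}
for n in ('top','side'):
    im,d,c,s=cap(n)
    P,u,v=cloud(d,c,s)
    m=(abs(P[:,2]-.085)<.004)&(np.hypot(P[:,0]-.54,P[:,1]-.11)<.12)
    Q=P[m]
    # robust rim circle r 76..85
    def f(p): 
        q=np.hypot(Q[:,0]-p[0],Q[:,1]-p[1])-0.082
        return np.where(abs(q)<.003,0,abs(q)-.003)
    o=least_squares(f,[.53,.11],loss='soft_l1',f_scale=.003); print(n,'tub',np.round(o.x,4),len(Q))
    # pliers
    for o2 in r.cut_out('pliers',n)[:1]:
        Pp,uu,vv=cloud(d,c,s,o2['region']); k=(Pp[:,2]>.088)&(Pp[:,2]<.11); Pp=Pp[k];uu=uu[k];vv=vv[k]
        col=im[vv,uu].astype(int); red=(col[:,2]-col[:,1]>60); 
        G=Pp[~red]; 
        mu=G[:,:2].mean(0); w,V=np.linalg.eigh(np.cov(G[:,:2].T)); a=V[:,1]; 
        if a@(mu-Pp[red][:,:2].mean(0))<0:a=-a
        b=np.array([-a[1],a[0]]); t=(Pp[:,:2]-mu)@a; w_=(Pp[:,:2]-mu)@b
        print(n,'pliers dir',np.round(np.degrees(np.arctan2(a[1],a[0])),1),'tip t',t.max(),'end',t.min(),'pivot from tip',np.round(mu+a*(t.max()-.096),4),'from tail',np.round(mu+a*(t.min()+.127),4),'zs',np.percentile(Pp[:,2],[5,50,95]).round(3))
        for a0 in np.arange(round(t.min(),2),t.max(),.012):
            q=(t>=a0)&(t<a0+.012)
            if q.sum(): print(round(a0,3),np.round([w_[q].min(),w_[q].max(),np.median(Pp[q,2]),red[q].mean()],3))
    o2=r.cut_out('tray',n)[0]; Pt,_,_=cloud(d,c,s,o2['region']); Pt=Pt[Pt[:,2]>.015]
    print('tray',cv2.minAreaRect((Pt[:,:2]*1000).astype(np.float32)))
    o2=r.cut_out('stick',n)[0]; Pt,_,_=cloud(d,c,s,o2['region']); Pt=Pt[Pt[:,2]>.143]
    print('stick',cv2.minAreaRect((Pt[:,:2]*1000).astype(np.float32)))
    for o2 in r.cut_out('barrel0',n):
        Pt,_,_=cloud(d,c,s,o2['region']); Pt=Pt[Pt[:,2]>np.percentile(Pt[:,2],95)-.005]
        if len(Pt)<20: continue
        h=cv2.convexHull((Pt[:,:2]*1000).astype(np.float32))[:,0]
        best=min(((lambda W:(W.sum(),a_,W))(np.array([np.ptp(h@[np.cos(np.radians(a_+k*60)),np.sin(np.radians(a_+k*60))]) for k in range(3)])) for a_ in range(0,60,2)),key=lambda x:x[0])
        print('barrel',Pt[:,:2].mean(0).round(3),'flat normal deg',best[1],best[2].round(1))
    # catch, lid
    for col in [0]:
        pass
im,d,c,s=cap('top')
cv2.imwrite('pics/crop1.png',cv2.resize(im[130:310,40:300],None,fx=3,fy=3,interpolation=cv2.INTER_CUBIC)[:540,:780])
cv2.imwrite('pics/crop2.png',cv2.resize(im[190:360,290:470],None,fx=4,fy=4,interpolation=cv2.INTER_CUBIC)[:600])
```

```text
top tub [0.5436 0.1132] 1569
top pliers dir -35.3 tip t 0.06768436877528547 end -0.1522071274042658 pivot from tip [0.5437 0.1169] from tail [0.5463 0.1151] zs [0.093 0.097 0.1  ]
-0.15 [-0.021  0.028  0.097  1.   ]
-0.138 [-0.021  0.028  0.097  1.   ]
-0.126 [-0.02   0.026  0.097  1.   ]
-0.114 [-0.019  0.024  0.097  0.978]
-0.102 [-0.017  0.023  0.097  0.957]
-0.09 [-0.016  0.021  0.097  0.988]
-0.078 [-0.015  0.018  0.097  0.986]
-0.066 [-0.013  0.016  0.097  0.974]
-0.054 [-0.013  0.015  0.097  0.505]
-0.042 [-0.011  0.013  0.098  0.   ]
-0.03 [-0.011  0.013  0.099  0.   ]
-0.018 [-0.011  0.011  0.098  0.   ]
-0.006 [-0.008  0.008  0.097  0.   ]
0.006 [-0.006  0.008  0.097  0.018]
0.018 [-0.006  0.007  0.097  0.   ]
0.03 [-0.007  0.007  0.097  0.   ]
0.042 [-0.006  0.007  0.097  0.   ]
0.054 [-0.007  0.007  0.097  0.   ]
0.066 [-0.004  0.004  0.097  0.   ]
tray ((545.4420166015625, -438.78021240234375), (289.9959411621094, 122.60565948486328), 1.5134562253952026)
stick ((692.0596313476562, -39.26419448852539), (24.87529754638672, 24.029891967773438), 38.145668029785156)
barrel [ 
[... 676 characters left out ...]
5  1.   ]
-0.088 [-0.012  0.025  0.095  1.   ]
-0.076 [-0.013  0.02   0.095  0.966]
-0.064 [-0.011  0.018  0.095  0.983]
-0.052 [-0.009  0.018  0.096  0.315]
-0.04 [-0.008  0.014  0.097  0.   ]
-0.028 [-0.008  0.014  0.096  0.   ]
-0.016 [-0.01   0.014  0.095  0.   ]
-0.004 [-0.006  0.012  0.095  0.   ]
0.008 [-0.006  0.008  0.095  0.   ]
0.02 [-0.006  0.006  0.095  0.   ]
0.032 [-0.006  0.009  0.095  0.   ]
0.044 [-0.008  0.009  0.095  0.   ]
0.056 [-0.007  0.009  0.095  0.   ]
tray ((545.8145751953125, -438.5147705078125), (292.5506286621094, 120.87815856933594), 1.4836747646331787)Traceback (most recent call last):
  File "<stdin>", line 28, in <module>
IndexError: list index out of range
```

```bash
cat >> h.py <<'E'
from scipy.spatial.transform import Rotation as Ro
def go(x,y,z,ang=None,tilt0=True):
    """print tool-frame shift and turn (5deg units) from now to tcp x,y,z with tool pointing straight down, tool x at ang deg (world)"""
    s=r.sense(); R=np.array(s['ee_rot']); p=np.array(s['tcp_pos'])
    a0=np.degrees(np.arctan2(R[1,0],R[0,0]))
    if ang is None: ang=a0
    a=np.radians(ang); G=np.array([[np.cos(a),np.sin(a),0],[np.sin(a),-np.cos(a),0],[0,0,-1]]).T
    G=np.stack([[np.cos(a),np.sin(a),0],[np.sin(a),-np.cos(a),0],[0,0,-1]],1)
    sh=R.T@(np.array([x,y,z])-p); rv=np.degrees(Ro.from_matrix(R.T@G).as_rotvec())/5
    print('now',p.round(4),'ang',round(a0,1),'j',np.round(s['joints'],0),'w',round(s['gripper_width']*.087,4),'F',np.round(s['wrist_force'],1),'t',round(s['time_s'],2)); print('shift',sh.round(4).tolist(),'turn',rv.round(2).tolist())
E
python3 - <<'E'
from h import *
im,d,c,s=cap('top')
cv2.imwrite('pics/crop1.png',cv2.resize(im[130:310,40:300],None,fx=3,fy=3,interpolation=cv2.INTER_CUBIC)[:540,:780])
cv2.imwrite('pics/crop2.png',cv2.resize(im[190:340,290:490],None,fx=4,fy=4,interpolation=cv2.INTER_CUBIC)[:600])
for q in [(262,255),(258,262),(265,247),(150,217),(144,235),(160,200),(66,187),(86,195)]:
    print(q,toworld([q],[d[q[1],q[0]]],c,s).round(3))
go(.21,.589,.33); go(.544,.116,.33,55)
E
```

```text
(262, 255) [[ 0.505 -0.006  0.093]]
(258, 262) [[0.492 0.001 0.097]]
(265, 247) [[ 0.52  -0.009  0.072]]
(150, 217) [[0.574 0.2   0.083]]
(144, 235) [[0.541 0.211 0.082]]
(160, 200) [[0.605 0.183 0.081]]
(66, 187) [[ 0.487 -0.09   1.018]]
(86, 195) [[0.592 0.248 0.243]]
now [0.21   0.5887 0.1903] ang -109.6 j [ 85.  22.   0.  -0. -68. -15.] w 0.0869 F [-0.5 -0.3  0.2] t 1.65
shift [-0.0003, 0.0002, -0.1397] turn [0.0, 0.0, 0.0]
now [0.21   0.5887 0.1903] ang -109.6 j [ 85.  22.   0.  -0. -68. -15.] w 0.0869 F [-0.5 -0.3  0.2] t 1.65
shift [0.3329, -0.4734, -0.1398] turn [-0.0, 0.0, -32.93]
```

View pics/crop1.png

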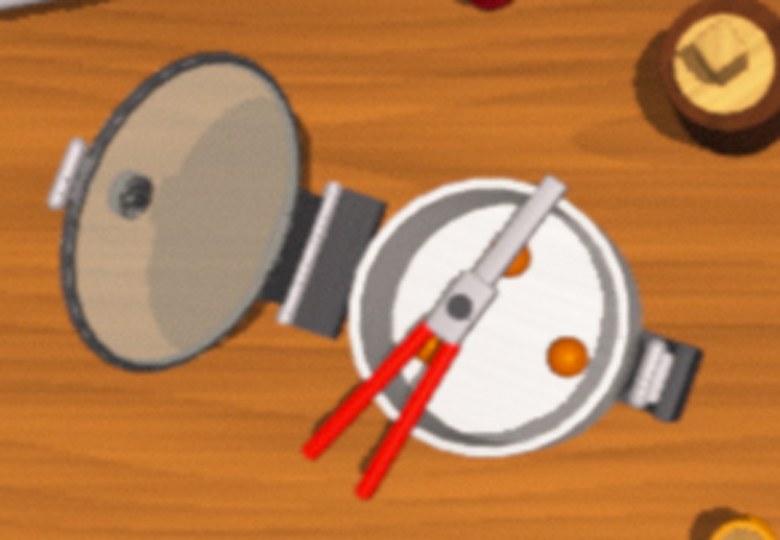

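View pics/crop2.png

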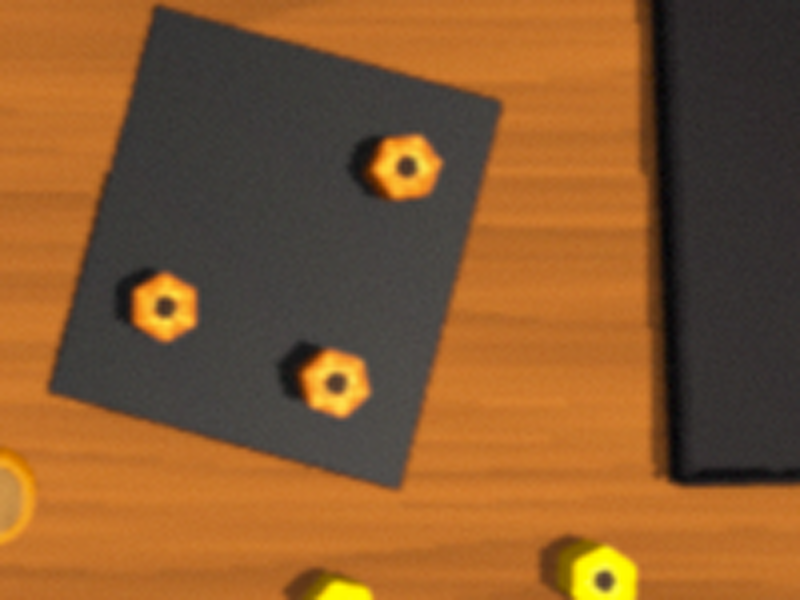

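The tub crop shows three round beads inside and the pliers lying across with the handles toward the lower left. The slate crop shows exactly three amber barrels, and the yellow ones stand off the slate. I start by lifting clear of the lid.

```bash
python3 -m jog '[[[0,0,-0.03],[0,0,1.3]],[[0,0,-0.06],[0,0,2.6]],[[0,0,-0.09],[0,0,3.9]],[[0,0,-0.12],[0,0,5.2]],[[0,0,-0.14],[0,0,6.5]],[[0,0,-0.14],[0,0,7.8]],[[0.01,-0.014,-0.14],[0,0,9.1]],[[0.025,-0.035,-0.14],[0,0,10.4]],[[0.04,-0.056,-0.14],[0,0,11.7]],[[0.06,-0.085,-0.14],[0,0,13]]]' 0.087
python3 -c "
from h import *
go(.544,.116,.33,55)"
```

```text
time_s: 2.48
tcp_pos: [0.2698, 0.5034, 0.3297]
ee_rot: [[-0.996, -0.09, -0.0], [-0.09, 0.996, -0.0], [0.0, -0.0, -1.0]]
wrist_force: [0.5, -0.3, -0.0]
gripper_width: 1.003
now [0.2698 0.5034 0.3297] ang -174.9 j [ 78.  13.   7.  -0. -84. -73.] w 0.0873 F [ 0.5 -0.3 -0. ] t 2.48
shift [-0.2384, -0.4105, -0.0003] turn [-0.0, 0.0, 26.03]
```

```bash
python3 -c "
from h import *
go(.544,.116,.33,-125)"
```

```text
now [0.2698 0.5034 0.3297] ang -174.9 j [ 78.  13.   7.  -0. -84. -73.] w 0.0873 F [ 0.5 -0.3 -0. ] t 2.48
shift [-0.2384, -0.4105, -0.0003] turn [-0.0, -0.0, -9.97]
```

```bash
python3 -m jog '[[[-0.012,-0.02,0],[0,0,-0.5]],[[-0.03,-0.052,0],[0,0,-1.3]],[[-0.048,-0.083,0],[0,0,-2]],[[-0.066,-0.114,0],[0,0,-2.8]],[[-0.084,-0.145,0],[0,0,-3.5]],[[-0.102,-0.176,0],[0,0,-4.3]],[[-0.12,-0.207,0],[0,0,-5]],[[-0.138,-0.238,0],[0,0,-5.8]],[[-0.156,-0.269,0],[0,0,-6.5]],[[-0.174,-0.3,0],[0,0,-7.3]]]' 
python3 -c "
from h import *
go(.544,.116,.33,-125)"
```

```text
time_s: 3.32
tcp_pos: [0.4718, 0.2195, 0.3306]
ee_rot: [[-0.742, -0.67, 0.001], [-0.67, 0.742, 0.0], [-0.001, -0.0, -1.0]]
wrist_force: [-0.0, 0.3, -0.4]
gripper_width: 0.998
now [0.4718 0.2195 0.3306] ang -137.9 j [ 43.   8.   1.   0. -83.  -1.] w 0.0868 F [-0.   0.3 -0.4] t 3.32
shift [0.0157, -0.1252, 0.0006] turn [-0.0, 0.01, -2.59]
```

```bash
python3 -m jog '[[[0.004,-0.031,0],[0,0,-0.6]],[[0.008,-0.062,0],[0,0,-1.3]],[[0.012,-0.09,0],[0,0,-1.9]],[[0.015,-0.115,0],[0,0,-2.4]],[[0.016,-0.125,0],[0,0,-2.6]],[[0.016,-0.125,0.03],[0,0,-2.6]],[[0.016,-0.125,0.06],[0,0,-2.6]],[[0.016,-0.125,0.08],[0,0,-2.6]],[[0.016,-0.125,0.09],[0,0,-2.6]],[[0.016,-0.125,0.09],[0,0,-2.6]]]'
python3 - <<'E'
from h import *
im,d,c,s=cap('wrist','w1')
o=r.cut_out('pliers','wrist')
for k in o[:2]:
    P,u,v=cloud(d,c,s,k['region']); P=P[(P[:,2]>.088)&(P[:,2]<.11)]
    print(k['confidence'],k['uv'],P.mean(0).round(4),cv2.minAreaRect((P[:,:2]*1000).astype(np.float32)))
im2,_,_,_=cap('side','s1')
go(.544,.116,.084,-125)
E
```

```text
time_s: 4.15
tcp_pos: [0.5414, 0.1168, 0.2379]
ee_rot: [[-0.576, -0.818, -0.005], [-0.818, 0.576, -0.002], [0.004, 0.003, -1.0]]
wrist_force: [-0.3, -0.2, 0.2]
gripper_width: 1.004
0.81 [311.1, 208.2] [0.5463 0.1189 0.0968] ((548.2122802734375, 116.67658233642578), (43.86265563964844, 187.28956604003906), 53.1838264465332)
now [0.5438 0.1177 0.2421] ang -125.1 j [ 29.  13.  -5.   0. -72.  26.] w 0.0872 F [-0.   0.2  0.1] t 4.3
shift [0.0017, -0.0008, 0.1581] turn [-0.02, 0.03, -0.02]
```

View pics/w1.png

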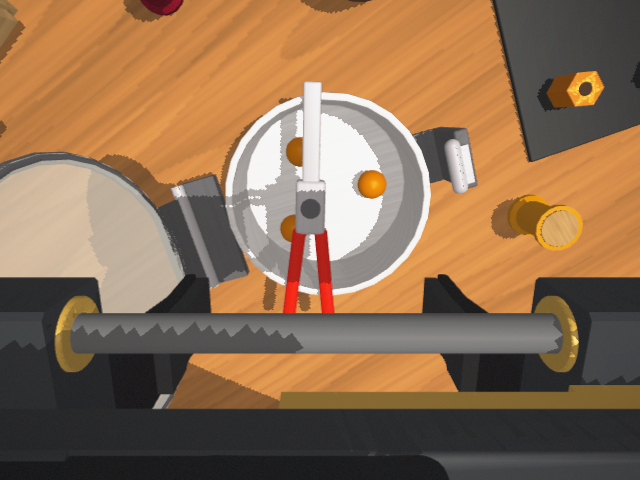

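View pics/s1.png

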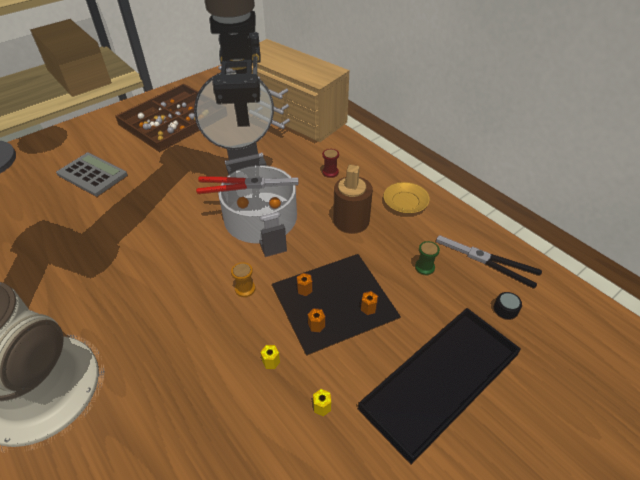

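Run:
```python
from h import *
im,d,c,s=cap('wrist')
for q in [(311,208),(311,184),(311,232),(300,208),(323,208)]: print(q,toworld([q],[d[q[1],q[0]]],c,s).round(4))
```

```text
(311, 208) [[0.5495 0.1198 0.0986]]
(311, 184) [[0.565  0.1088 0.0961]]
(311, 232) [[0.5329 0.1316 0.0965]]
(300, 208) [[0.5541 0.1276 0.0949]]
(323, 208) [[0.5441 0.1118 0.0996]]
```

```bash
python3 -c "
from h import *
go(.547,.118,.076,-125)"
```

```text
now [0.5438 0.1178 0.2422] ang -125.1 j [ 29.  13.  -5.   0. -72.  26.] w 0.0872 F [-0.6  0.5  0.8] t 4.35
shift [-0.0015, -0.0021, 0.1662] turn [-0.03, 0.03, -0.02]
```

```bash
python3 -m jog '[[[-0.001,-0.002,0.03],[0,0,0]],[[-0.001,-0.002,0.06],[0,0,0]],[[-0.001,-0.002,0.09],[0,0,0]],[[-0.001,-0.002,0.11],[0,0,0]],[[-0.001,-0.002,0.13],[0,0,0]],[[-0.001,-0.002,0.145],[0,0,0]],[[-0.001,-0.002,0.157],[0,0,0]],[[-0.001,-0.002,0.166],[0,0,0]],[[-0.001,-0.002,0.166],[0,0,0]],[[-0.001,-0.002,0.166],[0,0,0]]]' 
python3 -m jog '[[[0,0,0],[0,0,0]],[[0,0,0],[0,0,0]],[[0,0,0],[0,0,0]],[[0,0,0],[0,0,0]],[[0,0,0],[0,0,0]],[[0,0,0],[0,0,0]],[[0,0,0],[0,0,0]],[[0,0,0],[0,0,0]],[[0,0,0],[0,0,0]],[[0,0,0],[0,0,0]]]' 0.01
python3 -c "
from h import *
go(.545,-.4387,.3,-88.5)"
```

```text
time_s: 5.18
tcp_pos: [0.5456, 0.1173, 0.075]
ee_rot: [[-0.575, -0.818, 0.001], [-0.818, 0.575, 0.0], [-0.001, -0.001, -1.0]]
wrist_force: [0.0, -0.8, -0.4]
gripper_width: 1.001
time_s: 6.02
tcp_pos: [0.5449, 0.117, 0.0742]
ee_rot: [[-0.576, -0.818, -0.0], [-0.818, 0.576, -0.0], [0.0, 0.0, -1.0]]
wrist_force: [0.1, -0.3, -0.3]
gripper_width: 0.326
now [0.5449 0.117  0.0742] ang -125.1 j [ 29.  22. -18.   0. -50.  26.] w 0.0284 F [ 0.1 -0.3 -0.3] t 6.02
shift [0.4543, -0.3199, -0.2258] turn [0.0, -0.0, -7.33]
```

```bash
python3 -m jog '[[[0,0,0],[0,0,0]],[[0,0,0],[0,0,0]],[[0,0,0],[0,0,0]],[[0,0,-0.005],[0,0,0]],[[0,0,-0.015],[0,0,0]],[[0,0,-0.03],[0,0,0]],[[0,0,-0.05],[0,0,0]],[[0,0,-0.07],[0,0,0]],[[0,0,-0.09],[0,0,0]],[[0,0,-0.1],[0,0,0]]]'
python3 - <<'E'
from h import *
im,d,c,s=cap('wrist','w2'); cap('side','s2')
go(.545,-.4387,.2,-88.5)
E
```

```text
time_s: 6.85
tcp_pos: [0.5465, 0.1175, 0.1782]
ee_rot: [[-0.575, -0.818, 0.006], [-0.818, 0.575, 0.002], [-0.005, -0.003, -1.0]]
wrist_force: [0.6, -0.1, 0.7]
gripper_width: 0.118
now [0.5463 0.1176 0.177 ] ang -125.1 j [ 29.  16. -10.   0. -63.  26.] w 0.01 F [-0.1  0.7 -0.2] t 6.95
shift [0.4556, -0.3191, -0.0243] turn [-0.05, 0.04, -7.33]
```

View pics/w2.png

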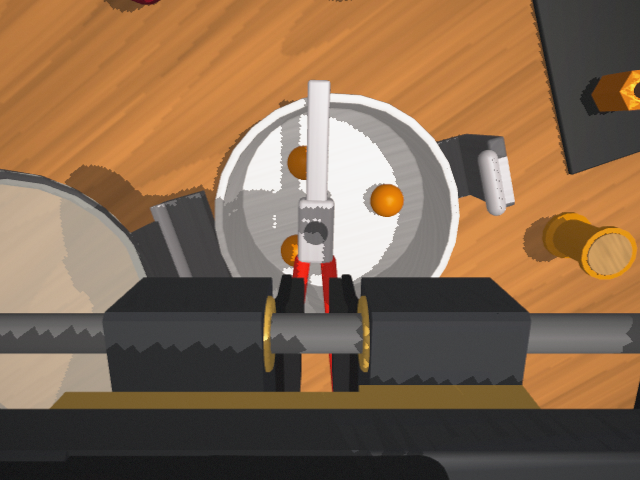

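View pics/s2.png

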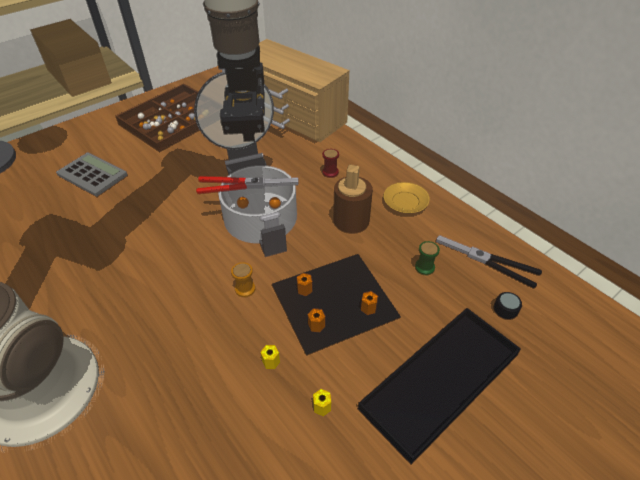

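Run:
```python
from h import *
im,d,c,s=cap('wrist')
for q in [(316,232),(316,204),(316,258)]: print(q,toworld([q],[d[q[1],q[0]]],c,s).round(4))
for n in ('top','side'):
    im,d,c,s=cap(n,n+'3')
    for o2 in r.cut_out('pliers',n)[:1]:
        P,u,v=cloud(d,c,s,o2['region']);P=P[(P[:,2]>.06)&(P[:,2]<.11)]
        print(n,o2['confidence'],cv2.minAreaRect((P[:,:2]*1000).astype(np.float32)),np.percentile(P[:,2],[5,50,95]))
go(.547,.118,.076,-125)
```

```text
(316, 232) [[0.547  0.1181 0.0986]]
(316, 204) [[0.5622 0.1074 0.0978]]
(316, 258) [[0.5322 0.1286 0.0978]]
top 0.75 ((531.9700317382812, 125.00602722167969), (49.59144592285156, 219.47314453125), 52.90190124511719) [0.09329342 0.09709393 0.10024297]
side 0.83 ((538.1531982421875, 135.26571655273438), (56.712562561035156, 219.09523010253906), 59.48717498779297) [0.0851947  0.09427028 0.0981504 ]
now [0.544  0.1167 0.1728] ang -125.1 j [ 29.  16. -11.  -0. -63.  26.] w 0.01 F [ 0.4 -0.2 -0.7] t 7.2
shift [-0.003, -0.0018, 0.0968] turn [0.02, -0.03, -0.03]
```

View pics/top3.png

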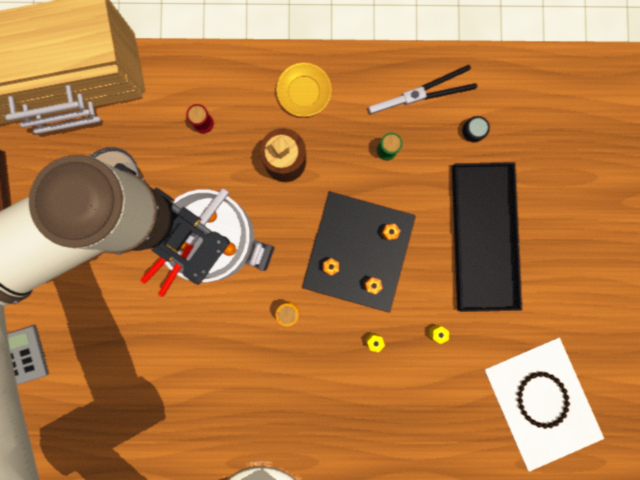

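The pliers still lie on the rim, so the grip did not hold. I'll retry and check the opening in small steps.

```bash
python3 -m jog '[[[0,0,0],[0,0,0]],[[0,0,0],[0,0,0]],[[0,0,0],[0,0,0]],[[0,0,0],[0,0,0]],[[0,0,0],[0,0,0]],[[0,0,0],[0,0,0]],[[0,0,0],[0,0,0]],[[0,0,0],[0,0,0]],[[0,0,0],[0,0,0]],[[0,0,0],[0,0,0]]]' 0.06
python3 -c "
from h import *
go(.547,.118,.076,-125)"
```

```text
time_s: 8.03
tcp_pos: [0.5449, 0.117, 0.1743]
ee_rot: [[-0.576, -0.818, 0.0], [-0.818, 0.576, 0.0], [-0.0, -0.0, -1.0]]
wrist_force: [-0.1, 0.1, -0.0]
gripper_width: 0.677
now [0.5449 0.117  0.1743] ang -125.1 j [ 29.  16. -11.   0. -63.  26.] w 0.0589 F [-0.1  0.1 -0. ] t 8.03
shift [-0.002, -0.0011, 0.0983] turn [-0.0, 0.0, -0.03]
```

```bash
python3 -m jog '[[[-0.002,-0.001,0.02],[0,0,0]],[[-0.002,-0.001,0.045],[0,0,0]],[[-0.002,-0.001,0.065],[0,0,0]],[[-0.002,-0.001,0.08],[0,0,0]],[[-0.002,-0.001,0.09],[0,0,0]],[[-0.002,-0.001,0.098],[0,0,0]],[[-0.002,-0.001,0.1],[0,0,0]],[[-0.002,-0.001,0.1],[0,0,0]],[[-0.002,-0.001,0.1],[0,0,0]],[[-0.002,-0.001,0.1],[0,0,0]]]' 0.06
python3 -m jog '[[[0,0,0],[0,0,0]],[[0,0,0],[0,0,0]],[[0,0,0],[0,0,0]],[[0,0,0],[0,0,0]],[[0,0,0],[0,0,0]],[[0,0,0],[0,0,0]],[[0,0,0],[0,0,0]],[[0,0,0],[0,0,0]],[[0,0,0],[0,0,0]],[[0,0,0],[0,0,0]]]' 0.01
python3 -m jog '[[[0,0,0],[0,0,0]],[[0,0,0],[0,0,0]],[[0,0,0],[0,0,0]],[[0,0,0],[0,0,0]],[[0,0,0],[0,0,0]],[[0,0,0],[0,0,0]],[[0,0,0],[0,0,0]],[[0,0,0],[0,0,0]],[[0,0,0],[0,0,0]],[[0,0,0],[0,0,0]]]' 0.01
python3 - <<'E'
from h import *
im,d,c,s=cap('wrist','w3');cap('side','s3')
E
```

```text
time_s: 8.87
tcp_pos: [0.5476, 0.1184, 0.0753]
ee_rot: [[-0.575, -0.818, 0.002], [-0.818, 0.575, 0.001], [-0.002, -0.001, -1.0]]
wrist_force: [-1.0, 0.2, -0.2]
gripper_width: 0.689
time_s: 9.7
tcp_pos: [0.5468, 0.118, 0.0742]
ee_rot: [[-0.576, -0.818, -0.0], [-0.818, 0.576, -0.0], [0.0, 0.0, -1.0]]
wrist_force: [0.2, 0.2, -0.5]
gripper_width: 0.128
time_s: 10.53
tcp_pos: [0.5469, 0.118, 0.0742]
ee_rot: [[-0.576, -0.818, 0.0], [-0.818, 0.576, 0.0], [-0.0, 0.0, -1.0]]
wrist_force: [0.8, 0.2, -0.0]
gripper_width: 0.119
```

View pics/w3.png

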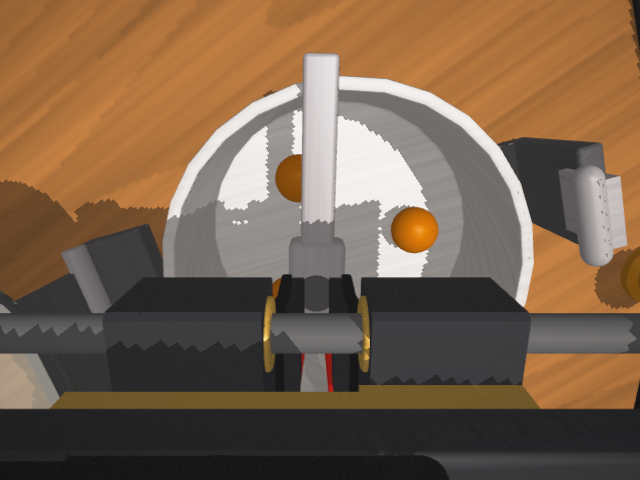

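View pics/s3.png

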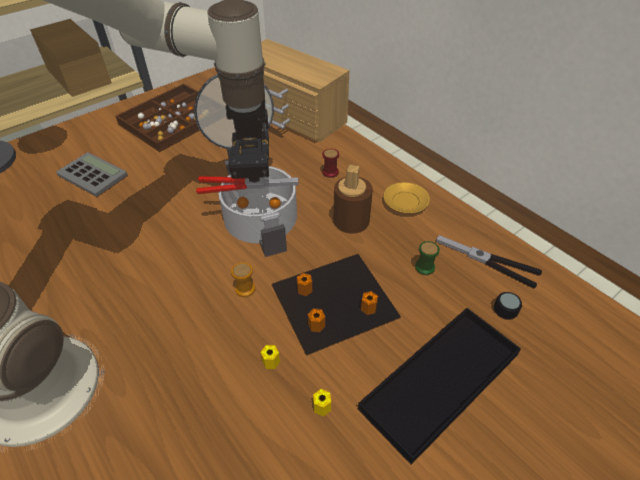

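Run:
```python
from h import *
im,d,c,s=cap('wrist')
print(d[250:320:6,280:356:6].round(3))
P=toworld([(316,262)],[d[262,316]],c,s);print(P,s['gripper_width'])
for n in('top','side'):
    im,d,c,s=cap(n); r0=r.cut_out('pliers',n)
    print([ (o['confidence'],o['uv']) for o in r0])
cv2.imwrite('pics/c3.png',cv2.resize(cap('side')[0][80:230,170:330],None,fx=4.5,fy=4,interpolation=cv2.INTER_CUBIC))
```

```text
[[0.275 0.274 0.179 0.178 0.179 0.178 0.179 0.178 0.178 0.178 0.179 0.275
  0.274]
 [0.276 0.275 0.179 0.178 0.179 0.179 0.18  0.178 0.179 0.179 0.179 0.275
  0.275]
 [0.276 0.277 0.18  0.179 0.178 0.18  0.179 0.179 0.179 0.18  0.181 0.276
  0.275]
 [0.277 0.277 0.18  0.18  0.18  0.18  0.181 0.18  0.181 0.18  0.181 0.278
  0.277]
 [0.279 0.173 0.181 0.181 0.18  0.181 0.181 0.182 0.181 0.18  0.182 0.172
  0.279]
 [0.262 0.165 0.17  0.17  0.171 0.179 0.18  0.179 0.18  0.171 0.169 0.164
  0.166]
 [0.159 0.159 0.164 0.162 0.171 0.181 0.18  0.18  0.181 0.163 0.163 0.159
  0.16 ]
 [0.154 0.153 0.157 0.159 0.172 0.18  0.18  0.18  0.182 0.158 0.157 0.154
  0.153]
 [0.149 0.148 0.151 0.153 0.171 0.182 0.181 0.182 0.182 0.152 0.151 0.149
  0.147]
 [0.145 0.146 0.147 0.146 0.172 0.182 0.182 0.182 0.183 0.147 0.146 0.147
  0.142]
 [0.139 0.142 0.143 0.142 0.171 0.183 0.184 0.183 0.186 0.142 0.141 0.142
  0.138]
 [0.084 0.084 0.085 0.085 0.084 0.086 0.086 0.085 0.085 0.085 0.084 0.086
  0.085]]
[[0.55813529 0.11042533 0.09844601]] 0.1184000928629457
[(0.64, [171.5, 260.0])]
[(0.83, [233.7, 183.1])]
```

View pics/c3.png

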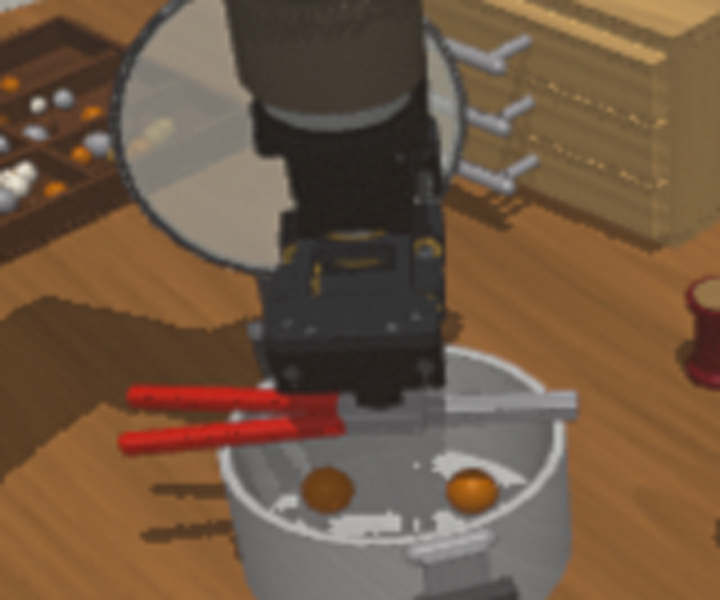

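```bash
python3 -m jog '[[[0,0,-0.02],[0,0,0]],[[0,0,-0.04],[0,0,0]],[[0,0,-0.06],[0,0,0]],[[0,0,-0.08],[0,0,0]],[[0,0,-0.09],[0,0,0]],[[0,0,-0.09],[0,0,0]],[[0,0,-0.09],[0,0,0]],[[0,0,-0.09],[0,0,0]],[[0,0,-0.09],[0,0,0]],[[0,0,-0.09],[0,0,0]]]' 0.02
python3 - <<'E'
from h import *
im,d,c,s=cap('wrist','w4')
v,u=np.nonzero((d>0)&(d<.24)); z=d[v,u]
P=np.stack([(u-c['cx'])/c['fx']*z,(v-c['cy'])/c['fy']*z,z],1)
T=np.array(c['tool_from_camera']);Q=P@T[:3,:3].T+T[:3,3]
k=Q[:,2]>-.05
print(k.sum(),Q[k].min(0),Q[k].max(0))
for a in np.arange(-.05,.03,.005):
    q=Q[(Q[:,2]>=a)&(Q[:,2]<a+.005)]
    if len(q):print(round(a,3),len(q),q.min(0).round(3),q.max(0).round(3),'inner',q[q[:,0]<0][:,0].max() if (q[:,0]<0).any() else None,q[q[:,0]>0][:,0].min() if (q[:,0]>0).any() else None)
cv2.imwrite('pics/c4.png',cv2.resize(im[240:400,220:420],None,fx=4,fy=3.7,interpolation=cv2.INTER_CUBIC))
E
```

```text
time_s: 11.77
tcp_pos: [0.5462, 0.1178, 0.1629]
ee_rot: [[-0.576, -0.818, -0.002], [-0.818, 0.576, -0.001], [0.002, 0.001, -1.0]]
wrist_force: [-0.3, -0.2, -0.5]
gripper_width: 0.232
18121 [-0.14139831 -0.04727021 -0.04999641] [0.01889574 0.06000346 0.03874799]
-0.05 483 [-0.126 -0.012 -0.05 ] [ 0.019  0.042 -0.045] inner -0.009985523555364742 0.009890713310724041
-0.045 898 [-0.128 -0.012 -0.045] [ 0.019  0.045 -0.04 ] inner -0.009965254222388519 0.009891294839475807
-0.04 1051 [-0.128 -0.012 -0.04 ] [ 0.019  0.049 -0.035] inner -0.010003622774652743 0.009898716131933839
-0.035 990 [-0.131 -0.012 -0.035] [ 0.019  0.053 -0.03 ] inner -0.009994463608206943 0.009867695825994841
-0.03 1121 [-0.133 -0.012 -0.03 ] [ 0.014  0.056 -0.025] inner -0.1130899463985178 0.013621829189047235
-0.025 1372 [-0.135 -0.02  -0.025] [-0.111  0.06  -0.02 ] inner -0.1114179297373042 None
-0.02 1571 [-0.136 -0.031 -0.02 ] [-0.111  0.06  -0.015] inner -0.11072928215984423 None
-0.015 1516 [-0.138 -0.043 -0.015] [-0.112  0.057 -0.01 ] inner -0.11172121836194077 None
-0.01 1483 [-0.14  -0.047 -0.01 ] [-0.115  0.043 -0.005] inner -0.11471763888135225 None
-0.005 1419 [-0.141 -0.047 -0.005] [-0.117  0.02  -0.   ] inner -0.11719065847511756 None
-0.0 1290 [-0.138 -0.046  0.   ] [-0.117  0.02   0.005] inner -0.1166868458749235 None
0.005 1142 [-0.137 -0.044  0.005] [-0.116  0.019  0.01 ] inner -0.1159022019686319 None
0.01 1009 [-0.134 -0.041  0.01 ] [-0.115  0.018  0.015] inner -0.11462424987423436 None
0.015 864 [-0.132 -0.038  0.015] [-0.114  0.018  0.02 ] inner -0.11404804842306979 None
0.02 751 [-0.13  -0.035  0.02 ] [-0.113  0.017  0.025] inner -0.11270974311762452 None
0.025 608 [-0.127 -0.03   0.025] [-0.112  0.016  0.03 ] inner -0.11191943966645476 None
```

View pics/c4.png

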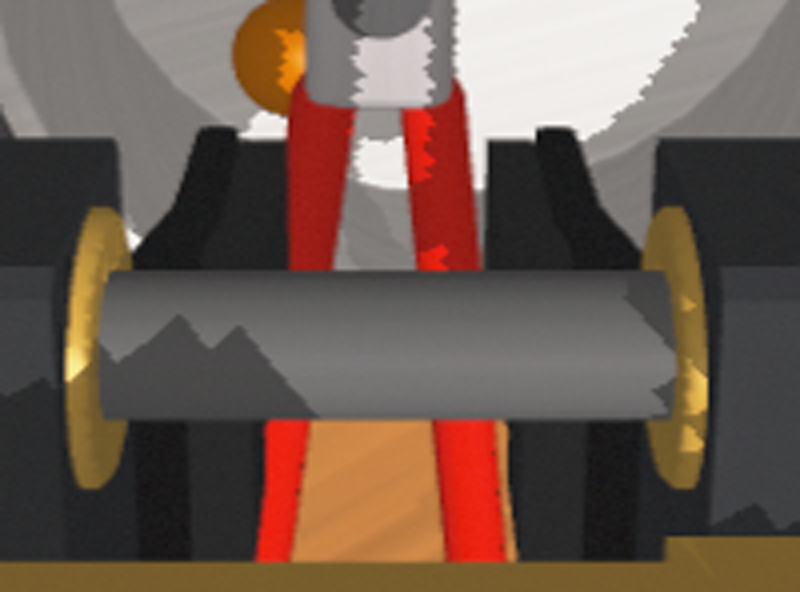

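The wrist depth shows the finger tips ending about 27 mm short of the reported TCP. In the failed attempt they closed just above the block. From now on I work with the true tip at tool z = -0.027.

```bash
cat >> h.py <<'E'
def tip(x,y,z,ang=None): go(x,y,z-.027,ang)
E
python3 -c "
from h import *
tip(.547,.118,.080,-125)"
```

```text
now [0.5464 0.1178 0.1631] ang -125.1 j [ 29.  17. -11.  -0. -62.  26.] w 0.0204 F [-1.  -0.4  0. ] t 11.82
shift [-0.0007, -0.0005, 0.1101] turn [0.01, -0.02, -0.03]
```

```bash
python3 -m jog '[[[0,0,0],[0,0,0]],[[0,0,0],[0,0,0]],[[0,0,0.015],[0,0,0]],[[0,0,0.03],[0,0,0]],[[0,0,0.045],[0,0,0]],[[0,0,0.06],[0,0,0]],[[0,0,0.075],[0,0,0]],[[0,0,0.09],[0,0,0]],[[0,0,0.105],[0,0,0]],[[0,0,0.114],[0,0,0]]]' 0.06
python3 -m jog '[[[0,0,0],[0,0,0]],[[0,0,0],[0,0,0]],[[0,0,0],[0,0,0]],[[0,0,0],[0,0,0]],[[0,0,0],[0,0,0]],[[0,0,0],[0,0,0]],[[0,0,0],[0,0,0]],[[0,0,0],[0,0,0]],[[0,0,0],[0,0,0]],[[0,0,0],[0,0,0]]]' 0.01
```

```text
time_s: 12.65
tcp_pos: [0.546, 0.1177, 0.0485]
ee_rot: [[-0.576, -0.818, -0.002], [-0.818, 0.576, -0.001], [0.002, 0.001, -1.0]]
wrist_force: [0.4, 0.1, -0.1]
gripper_width: 0.688
time_s: 13.48
tcp_pos: [0.5472, 0.1182, 0.0508]
ee_rot: [[-0.576, -0.818, 0.001], [-0.818, 0.576, 0.0], [-0.001, -0.0, -1.0]]
wrist_force: [-0.4, -0.4, 4.0]
gripper_width: 0.275
```

The opening stopped at 23.9 mm, which matches the pivot block. Lifting.

```bash
python3 -m jog '[[[0,0,-0.004],[0,0,0]],[[0,0,-0.01],[0,0,0]],[[0,0,-0.02],[0,0,0]],[[0,0,-0.035],[0,0,0]],[[0,0,-0.05],[0,0,0]],[[0,0,-0.065],[0,0,0]],[[0,0,-0.08],[0,0,0]],[[0,0,-0.09],[0,0,0]],[[0,0,-0.1],[0,0,0]],[[0,0,-0.1],[0,0,0]]]'
python3 - <<'E'
from h import *
im,d,c,s=cap('side','s5')
tip(.561,-.4385,.18,-88.5)
E
```

```text
time_s: 14.32
tcp_pos: [0.5481, 0.1185, 0.1527]
ee_rot: [[-0.575, -0.818, 0.004], [-0.818, 0.575, 0.002], [-0.004, -0.002, -1.0]]
wrist_force: [-0.4, 0.1, -1.9]
gripper_width: 0.273
now [0.5473 0.1183 0.1512] ang -125.1 j [ 29.  17. -12.  -0. -60.  26.] w 0.0236 F [ 1.   0.3 -1.9] t 14.37
shift [0.4475, -0.3317, -0.0023] turn [-0.02, 0.02, -7.33]
```

View pics/s5.png

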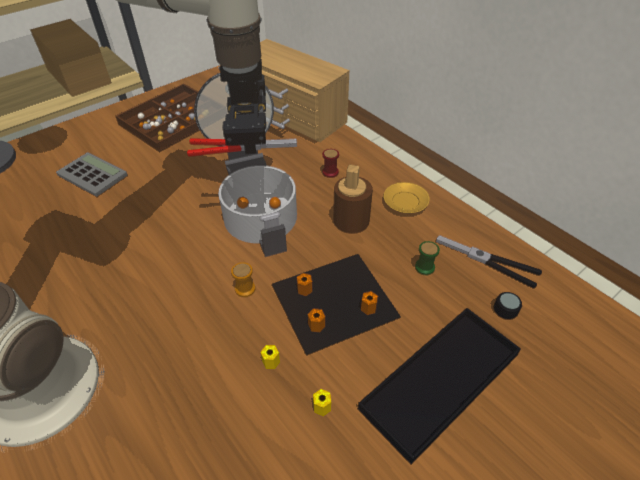

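```bash
python3 -m jog '[[[0.01,-0.007,0],[0,0,-0.2]],[[0.025,-0.019,0],[0,0,-0.5]],[[0.045,-0.033,0],[0,0,-0.8]],[[0.07,-0.052,0],[0,0,-1.2]],[[0.095,-0.07,0],[0,0,-1.6]],[[0.12,-0.089,0],[0,0,-2]],[[0.145,-0.107,0],[0,0,-2.4]],[[0.17,-0.126,0],[0,0,-2.8]],[[0.195,-0.144,0],[0,0,-3.2]],[[0.22,-0.163,0],[0,0,-3.6]]]' 
python3 -c "
from h import *
tip(.561,-.4385,.14,-88.5)"
```

```text
time_s: 15.2
tcp_pos: [0.5525, -0.157, 0.149]
ee_rot: [[-0.293, -0.956, -0.002], [-0.956, 0.293, 0.0], [0.0, 0.002, -1.0]]
wrist_force: [1.0, -0.1, -2.2]
gripper_width: 0.267
now [ 0.5525 -0.157   0.149 ] ang -107.0 j [  0.  19. -10.  -0. -61.  73.] w 0.0232 F [ 1.  -0.1 -2.2] t 15.2
shift [0.2667, -0.0908, 0.0358] turn [0.03, 0.0, -3.71]
```

```bash
python3 -m jog '[[[0.027,-0.009,0.001],[0,0,-0.4]],[[0.055,-0.019,0.002],[0,0,-0.8]],[[0.085,-0.029,0.005],[0,0,-1.2]],[[0.115,-0.039,0.01],[0,0,-1.6]],[[0.145,-0.049,0.015],[0,0,-2]],[[0.175,-0.06,0.02],[0,0,-2.4]],[[0.205,-0.07,0.025],[0,0,-2.8]],[[0.235,-0.08,0.03],[0,0,-3.3]],[[0.258,-0.088,0.034],[0,0,-3.6]],[[0.267,-0.091,0.036],[0,0,-3.7]]]'
python3 - <<'E'
from h import *
im,d,c,s=cap('side','s6');cap('top','t6')
tip(.561,-.4385,-.002,-88.5)
E
```

```text
time_s: 16.03
tcp_pos: [0.5602, -0.4404, 0.1111]
ee_rot: [[0.021, -1.0, -0.003], [-1.0, -0.021, 0.002], [-0.002, 0.003, -1.0]]
wrist_force: [0.0, 0.5, -1.7]
gripper_width: 0.275
now [ 0.5603 -0.4387  0.1114] ang -88.8 j [-25.  34.   8.  -0. -65. 116.] w 0.0237 F [-0.8  0.9 -1.5] t 16.13
shift [0.0002, -0.0012, 0.1404] turn [0.04, 0.03, -0.06]
```

View pics/s6.png

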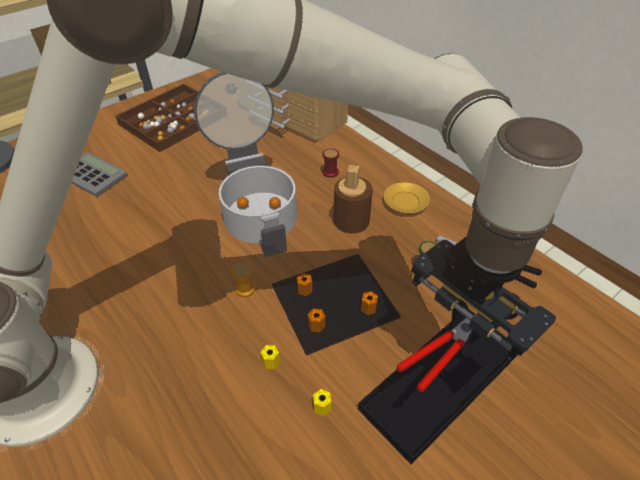

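View pics/t6.png

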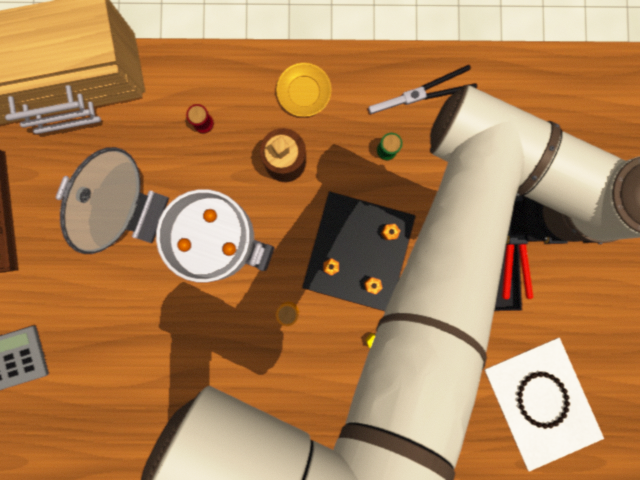

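```bash
python3 -m jog '[[[0,-0.001,0.02],[0,0,0]],[[0,-0.001,0.04],[0,0,0]],[[0,-0.001,0.06],[0,0,0]],[[0,-0.001,0.08],[0,0,0]],[[0,-0.001,0.095],[0,0,0]],[[0,-0.001,0.107],[0,0,0]],[[0,-0.001,0.116],[0,0,0]],[[0,-0.001,0.123],[0,0,0]],[[0,-0.001,0.128],[0,0,0]],[[0,-0.001,0.128],[0,0,0]]]' 
python3 -m jog '[[[0,0,0.001],[0,0,0]],[[0,0,0.001],[0,0,0]],[[0,0,0.001],[0,0,0]],[[0,0,0.001],[0,0,0]],[[0,0,0.001],[0,0,0]],[[0,0,0.001],[0,0,0]],[[0,0,0.001],[0,0,0]],[[0,0,0.001],[0,0,0]],[[0,0,0.001],[0,0,0]],[[0,0,0.001],[0,0,0]]]' 0.05
```

```text
time_s: 16.97
tcp_pos: [0.5625, -0.4371, -0.0145]
ee_rot: [[0.024, -1.0, -0.001], [-1.0, -0.024, 0.001], [-0.001, 0.001, -1.0]]
wrist_force: [0.1, 0.4, -1.2]
gripper_width: 0.272
time_s: 17.8
tcp_pos: [0.5628, -0.4376, -0.0148]
ee_rot: [[0.024, -1.0, -0.0], [-1.0, -0.024, -0.0], [0.0, 0.0, -1.0]]
wrist_force: [0.2, -0.3, -0.3]
gripper_width: 0.571
```

```bash
python3 -m jog '[[[0,0,-0.02],[0,0,0]],[[0,0,-0.045],[0,0,0]],[[0,0,-0.07],[0,0,0]],[[0,0,-0.1],[0,0,0]],[[0.0,0,-0.13],[0,0,0]],[[-0.03,0,-0.15],[0,0,0.4]],[[-0.06,0,-0.15],[0,0,0.9]],[[-0.09,0,-0.15],[0,0,1.4]],[[-0.12,0,-0.15],[0,0,2]],[[-0.14,0,-0.15],[0,0,2.6]]]'
python3 - <<'E'
from h import *
im,d,c,s=cap('side','s7');im,d,c,s=cap('top','t7')
o=r.cut_out('pliers','side')
im,d,c,s=cap('side')
for k in o[:2]:
    P,u,v=cloud(d,c,s,k['region']);print(k['confidence'],k['uv'],cv2.minAreaRect((P[:,:2]*1000).astype(np.float32)),np.percentile(P[:,2],[5,50,95]).round(3))
tip(.552,-.248,.10,-112)
E
```

```text
time_s: 18.63
tcp_pos: [0.5591, -0.2953, 0.1357]
ee_rot: [[-0.203, -0.979, 0.0], [-0.979, 0.203, 0.0], [-0.001, -0.0, -1.0]]
wrist_force: [0.7, 0.7, -0.6]
gripper_width: 0.575
0.79 [437.4, 384.7] ((545.877197265625, -429.7729797363281), (223.6765899658203, 49.786659240722656), 5.693915843963623) [0.01  0.017 0.02 ]
now [ 0.5598 -0.2974  0.1357] ang -101.5 j [-13.  25.  -3.   0. -62.  92.] w 0.0499 F [-0.4 -0.9  0.2] t 18.83
shift [-0.0469, 0.0175, 0.0627] turn [-0.01, -0.0, 2.09]
```

View pics/s7.png

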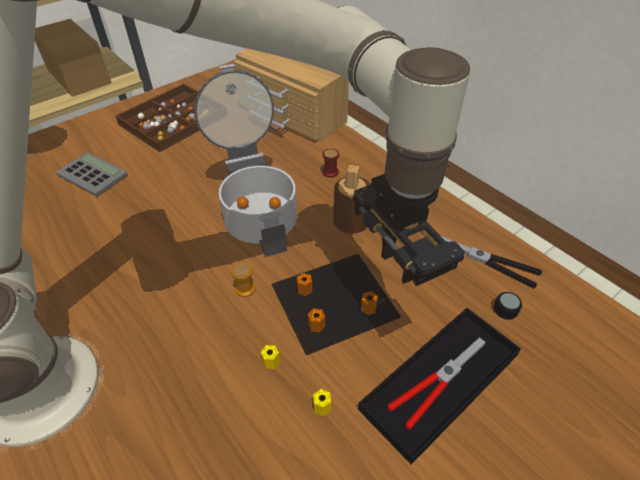

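View pics/t7.png

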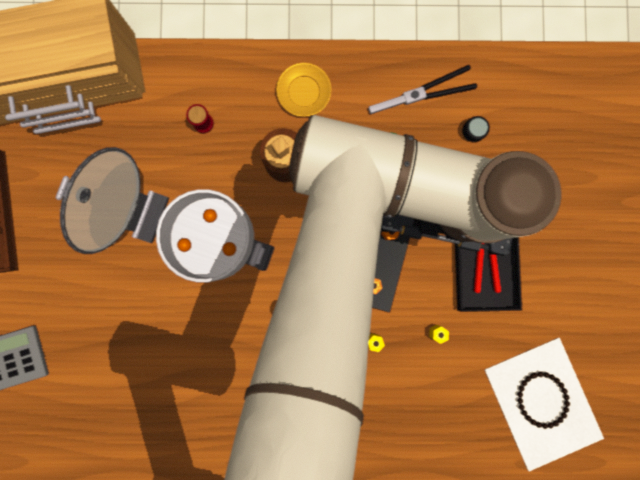

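Pliers are flat in the tray: pivot near (0.562, -0.430), top at 0.02. Now the first barrel.

```bash
python3 -m jog '[[[-0.01,0.004,0.01],[0,0,0.5]],[[-0.02,0.008,0.02],[0,0,1]],[[-0.03,0.012,0.03],[0,0,1.5]],[[-0.04,0.015,0.045],[0,0,2.1]],[[-0.047,0.0175,0.055],[0,0,2.1]],[[-0.047,0.0175,0.062],[0,0,2.1]],[[-0.047,0.0175,0.062],[0,0,2.1]],[[-0.047,0.0175,0.062],[0,0,2.1]],[[-0.047,0.0175,0.062],[0,0,2.1]],[[-0.047,0.0175,0.062],[0,0,2.1]]]'
cat >> h.py <<'E'
def bar(n='wrist',save=None):
    im,d,c,s=cap(n,save)
    for o in r.cut_out('barrel0',n):
        P,u,v=cloud(d,c,s,o['region'])
        if len(P)<20: continue
        zt=np.percentile(P[:,2],90);T=P[P[:,2]>zt-.004]
        h=cv2.convexHull((T[:,:2]*1000).astype(np.float32))[:,0]
        b=min(((sum(np.ptp(h@[np.cos(np.radians(a+k*60)),np.sin(np.radians(a+k*60))]) for k in range(3)),a) for a in range(60)))
        print(n,round(o['confidence'],2),np.round(o['uv']),'ctr',((h.min(0)+h.max(0))/2).round(1),'ztop',zt.round(4),'normal',b[1],round(b[0]/3,1),'bgr',im[v,u].mean(0).round())
E
python3 - <<'E'
from h import *
bar('wrist','w8'); bar('side')
tip(.552,-.248,.012,-112)
E
```

```text
time_s: 19.67
tcp_pos: [0.5525, -0.2489, 0.074]
ee_rot: [[-0.377, -0.926, 0.002], [-0.926, 0.377, -0.001], [-0.0, -0.002, -1.0]]
wrist_force: [-0.3, 1.7, 0.6]
gripper_width: 0.575
wrist 0.98 [314. 246.] ctr [ 553.8 -247.6] ztop 0.0401 normal 7 28.4 bgr [ 25. 107. 189.]
wrist 0.85 [326. 386.] ctr [ 514.4 -234.5] ztop 0.0294 normal 4 81.6 bgr [ 27. 106. 186.]
wrist 0.22 [  0. 401.] ctr [527.2 -14. ] ztop 0.0239 normal 1 3.2 bgr [88. 88. 90.]
side 0.63 [321. 399.] ctr [ 355.7 -341.8] ztop 0.0342 normal 22 28.4 bgr [ 10. 155. 176.]
side 0.58 [367. 302.] ctr [ 552.7 -249.4] ztop 0.0397 normal 11 27.6 bgr [15. 50. 87.]
side 0.56 [268. 357.] ctr [ 339.4 -218.9] ztop 0.0339 normal 50 29.5 bgr [ 11. 150. 171.]
side 0.54 [302. 285.] ctr [ 484.  -132.8] ztop 0.0395 normal 23 27.9 bgr [ 14.  71. 129.]
side 0.52 [316. 318.] ctr [ 449.1 -214.5] ztop 0.0402 normal 40 28.2 bgr [ 13.  73. 133.]
now [ 0.552  -0.2483  0.0737] ang -112.1 j [ -9.  26. -11.   0. -53.  77.] w 0.0499 F [-0.3  0.3 -0.3] t 19.87
shift [-0.0003, 0.0003, 0.0887] turn [-0.01, 0.0, -0.03]
```

View pics/w8.png

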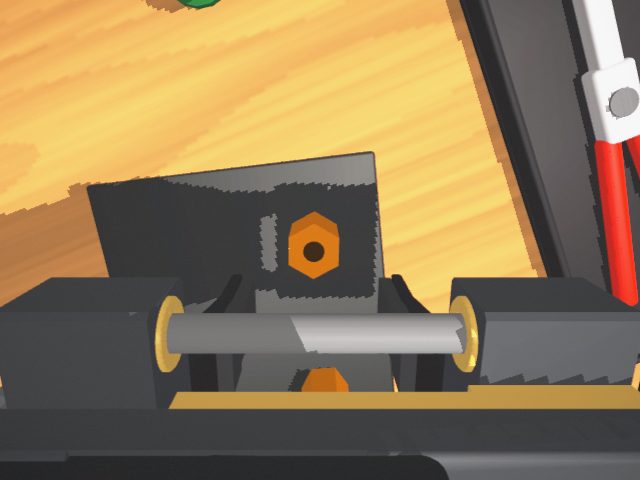

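The amber bead sits centred between the fingers at (314,246), on the slate, with flats parallel to the pads. Descend and grip.

```bash
python3 -m jog '[[[0,-0.001,0.015],[0,0,0]],[[0,-0.001,0.03],[0,0,0]],[[0,-0.001,0.045],[0,0,0]],[[0,-0.001,0.058],[0,0,0]],[[0,-0.001,0.07],[0,0,0]],[[0,-0.001,0.08],[0,0,0]],[[0,-0.001,0.086],[0,0,0]],[[0,-0.001,0.087],[0,0,0]],[[0,-0.001,0.087],[0,0,0]],[[0,-0.001,0.087],[0,0,0]]]' 0.05
python3 -m jog '[[[0,0,0],[0,0,0]],[[0,0,0],[0,0,0]],[[0,0,0],[0,0,0]],[[0,0,0],[0,0,0]],[[0,0,0],[0,0,0]],[[0,0,0],[0,0,0]],[[0,0,0],[0,0,0]],[[0,0,0],[0,0,0]],[[0,0,0],[0,0,0]],[[0,0,0],[0,0,0]]]' 0.01
python3 -m jog '[[[0,0,-0.005],[0,0,0]],[[0,0,-0.015],[0,0,0]],[[0,0,-0.03],[0,0,0]],[[0,0,-0.05],[0,0,0]],[[0,0,-0.07],[0,0,0]],[[0,0,-0.09],[0,0,0]],[[0,0,-0.11],[0,0,0]],[[0,0,-0.13],[0,0,0]],[[0,0,-0.15],[0,0,0]],[[0,0,-0.16],[0,0,0]]]'
python3 -c "
from h import *
tip(.543,.11,.14,-109)"
```

```text
time_s: 20.7
tcp_pos: [0.5534, -0.2486, -0.0131]
ee_rot: [[-0.377, -0.926, 0.001], [-0.926, 0.377, -0.0], [-0.0, -0.001, -1.0]]
wrist_force: [-0.9, 1.1, 0.2]
gripper_width: 0.571
time_s: 21.53
tcp_pos: [0.5529, -0.2485, -0.0134]
ee_rot: [[-0.377, -0.926, 0.0], [-0.926, 0.377, -0.0], [0.0, -0.0, -1.0]]
wrist_force: [-0.2, 0.4, 3.3]
gripper_width: 0.318
time_s: 22.37
tcp_pos: [0.554, -0.2489, 0.1499]
ee_rot: [[-0.377, -0.926, 0.005], [-0.926, 0.377, -0.002], [-0.0, -0.005, -1.0]]
wrist_force: [-0.1, 1.1, 0.5]
gripper_width: 0.322
now [ 0.554  -0.2489  0.1499] ang -112.1 j [ -9.  22.  -6.   0. -62.  77.] w 0.028 F [-0.1  1.1  0.5] t 22.37
shift [-0.3283, 0.1456, 0.0362] turn [-0.06, 0.0, -0.62]
```

```bash
python3 -m jog '[[[-0.02,0.009,0],[0,0,0]],[[-0.05,0.022,0],[0,0,-0.1]],[[-0.085,0.038,0],[0,0,-0.2]],[[-0.12,0.053,0],[0,0,-0.3]],[[-0.155,0.069,0],[0,0,-0.4]],[[-0.19,0.084,0],[0,0,-0.5]],[[-0.225,0.1,0],[0,0,-0.6]],[[-0.26,0.115,0],[0,0,-0.6]],[[-0.295,0.131,0],[0,0,-0.6]],[[-0.328,0.146,0],[0,0,-0.6]]]'
python3 -c "
from h import *
tip(.543,.11,.05,-109)"
```

```text
time_s: 23.2
tcp_pos: [0.5404, 0.1124, 0.1463]
ee_rot: [[-0.328, -0.945, -0.0], [-0.945, 0.328, 0.0], [-0.0, 0.0, -1.0]]
wrist_force: [0.6, -0.3, -0.8]
gripper_width: 0.32
now [0.5404 0.1124 0.1463] ang -109.1 j [ 29.  17. -14.  -0. -59.  42.] w 0.0279 F [ 0.6 -0.3 -0.8] t 23.2
shift [0.0014, -0.0032, 0.1233] turn [0.0, 0.0, -0.02]
```

```bash
python3 -m jog '[[[0.001,-0.003,0.015],[0,0,0]],[[0.001,-0.003,0.035],[0,0,0]],[[0.001,-0.003,0.06],[0,0,0]],[[0.001,-0.003,0.085],[0,0,0]],[[0.001,-0.003,0.105],[0,0,0]],[[0.001,-0.003,0.117],[0,0,0]],[[0.001,-0.003,0.123],[0,0,0]],[[0.001,-0.003,0.123],[0,0,0]],[[0.001,-0.003,0.123],[0,0,0]],[[0.001,-0.003,0.123],[0,0,0]]]'
python3 -m jog '[[[0,0,0],[0,0,0]],[[0,0,0],[0,0,0]],[[0,0,0],[0,0,0]],[[0,0,0],[0,0,0]],[[0,0,0],[0,0,0]],[[0,0,-0.02],[0,0,0]],[[0,0,-0.05],[0,0,0]],[[0,0,-0.08],[0,0,0]],[[0,0,-0.11],[0,0,0]],[[0,0,-0.13],[0,0,0]]]' 0.05
python3 - <<'E'
from h import *
cap('wrist','w9'); bar('side','s9'); bar('top')
tip(.450,-.214,.12,-136); tip(.450,-.214,.12,164); tip(.450,-.214,.12,104)
E
```

```text
time_s: 24.03
tcp_pos: [0.5445, 0.1088, 0.0244]
ee_rot: [[-0.328, -0.945, 0.002], [-0.945, 0.328, 0.001], [-0.001, -0.002, -1.0]]
wrist_force: [-0.1, 0.2, -0.3]
gripper_width: 0.319
time_s: 24.87
tcp_pos: [0.5448, 0.1088, 0.1566]
ee_rot: [[-0.327, -0.945, 0.004], [-0.945, 0.327, 0.001], [-0.003, -0.003, -1.0]]
wrist_force: [0.1, -0.7, 0.7]
gripper_width: 0.578
side 0.97 [325. 400.] ctr [ 356.2 -342.7] ztop 0.0342 normal 30 28.2 bgr [ 11. 149. 170.]
side 0.8 [270. 357.] ctr [ 339.  -219.2] ztop 0.0339 normal 56 28.0 bgr [ 11. 144. 165.]
side 0.77 [304. 286.] ctr [ 486.  -132.9] ztop 0.0402 normal 22 29.7 bgr [ 15.  68. 123.]
side 0.7 [316. 319.] ctr [ 450.2 -214.4] ztop 0.0401 normal 44 29.0 bgr [ 14.  70. 125.]
side 0.55 [258. 203.] ctr [543.9 106. ] ztop 0.0399 normal 16 25.5 bgr [31. 56. 89.]
side 0.27 [246. 181.] ctr [588.5 170.5] ztop 0.2129 normal 25 180.3 bgr [105. 110. 114.]
top 0.74 [373. 343.] ctr [ 340.1 -217.3] ztop 0.0362 normal 49 27.1 bgr [ 10. 211. 225.]
top 0.73 [371. 285.] ctr [ 449.  -213.2] ztop 0.0421 normal 45 27.3 bgr [ 51. 151. 214.]
top 0.59 [331. 267.] ctr [ 485.7 -132.3] ztop 0.0421 normal 30 27.1 bgr [ 44. 155. 225.]
now [0.5429 0.1083 0.1525] ang -109.2 j [ 28.  17. -13.  -0. -60.  43.] w 0.0497 F [ 0.2 -0.2 -0.6] t 25.12
shift [0.3348, -0.0181, 0.0597] turn [0.01, -0.01, 5.37]
now [0.5429 0.1083 0.1525] ang -109.2 j [ 28.  17. -13.  -0. -60.  43.] w 0.0497 F [ 0.2 -0.2 -0.6] t 25.12
shift [0.3348, -0.0181, 0.0597] turn [0.01, -0.02, 17.37]
now [0.5429 0.1083 0.1525] ang -109.2 j [ 28.  17. -13.  -0. -60.  43.] w 0.0497 F [ 0.2 -0.2 -0.6] t 25.12
shift [0.3348, -0.0181, 0.0597] turn [-0.0, -0.02, 29.37]
```

View pics/s9.png

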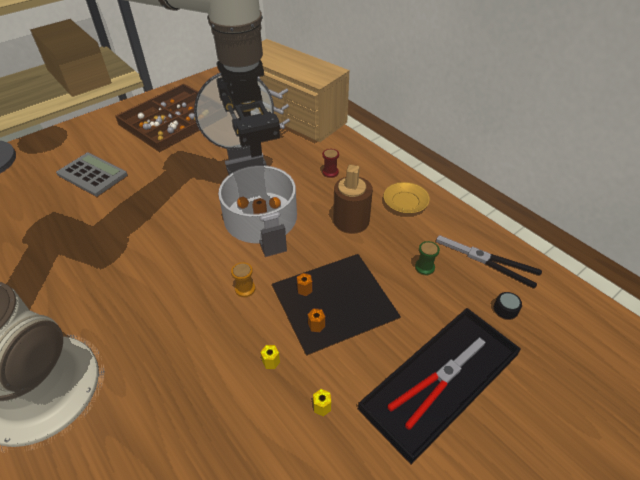

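View pics/w9.png

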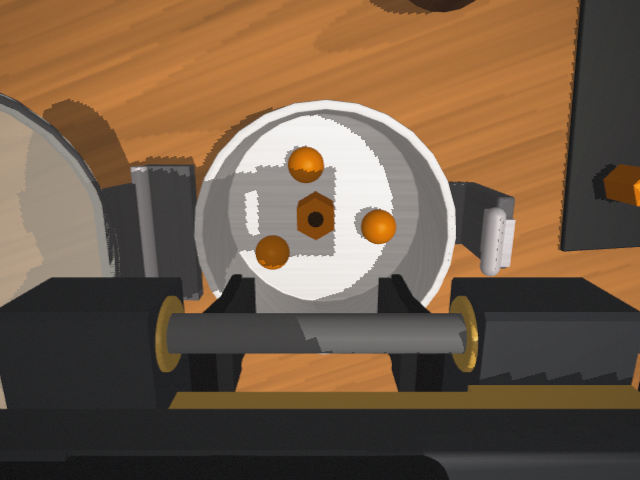

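Bead 1 stands in the middle of the tub. Next is the amber bead at (0.4495,-0.214).

```bash
python3 -m jog '[[[0.02,-0.001,0],[0,0,0.3]],[[0.055,-0.003,0],[0,0,0.9]],[[0.09,-0.005,0],[0,0,1.5]],[[0.125,-0.007,0],[0,0,2.1]],[[0.16,-0.009,0],[0,0,2.7]],[[0.195,-0.011,0],[0,0,3.3]],[[0.23,-0.013,0.01],[0,0,3.9]],[[0.265,-0.015,0.02],[0,0,4.5]],[[0.3,-0.017,0.035],[0,0,5.1]],[[0.335,-0.018,0.05],[0,0,5.4]]]'
python3 - <<'E'
from h import *
bar('wrist')
tip(.4497,-.214,.0135,-136)
E
```

```text
time_s: 25.95
tcp_pos: [0.4493, -0.2153, 0.1016]
ee_rot: [[-0.722, -0.691, -0.002], [-0.691, 0.722, 0.0], [0.001, 0.002, -1.0]]
wrist_force: [1.2, -0.4, 0.3]
gripper_width: 0.578
wrist 0.69 [555. 190.] ctr [ 356.9 -341.3] ztop 0.0338 normal 27 28.7 bgr [ 15. 209. 226.]
wrist 0.64 [436. 308.] ctr [ 347.6 -229.7] ztop 0.016 normal 48 6.8 bgr [ 15. 221. 242.]
wrist 0.61 [197. 276.] ctr [ 486.  -133.9] ztop 0.0402 normal 29 27.1 bgr [ 23. 102. 181.]
wrist 0.58 [316. 237.] ctr [ 450.3 -213.6] ztop 0.0402 normal 43 28.3 bgr [ 27. 106. 186.]
now [ 0.4458 -0.2165  0.099 ] ang -136.6 j [ -7.  15. -24.  -0. -51.  51.] w 0.0498 F [-1.2  0.1 -0.1] t 26.05
shift [-0.0052, -0.0018, 0.1125] turn [0.09, -0.06, -0.11]
```

```bash
python3 -m jog '[[[-0.003,0,0.015],[0,0,0]],[[-0.003,0,0.035],[0,0,0]],[[-0.003,0,0.055],[0,0,0]],[[-0.003,0,0.075],[0,0,0]],[[-0.003,0,0.09],[0,0,0]],[[-0.003,0,0.1],[0,0,0]],[[-0.003,0,0.107],[0,0,0]],[[-0.003,0,0.112],[0,0,0]],[[-0.003,0,0.112],[0,0,0]],[[-0.003,0,0.112],[0,0,0]]]'
python3 -m jog '[[[0,0,0],[0,0,0]],[[0,0,0],[0,0,0]],[[0,0,0],[0,0,0]],[[0,0,0],[0,0,0]],[[0,0,0],[0,0,0]],[[0,0,0],[0,0,0]],[[0,0,0],[0,0,0]],[[0,0,0],[0,0,0]],[[0,0,0],[0,0,0]],[[0,0,0],[0,0,0]]]' 0.01
python3 -m jog '[[[0,0,-0.005],[0,0,0]],[[0,0,-0.015],[0,0,0]],[[0,0,-0.03],[0,0,0]],[[0,0,-0.05],[0,0,0]],[[0,0,-0.07],[0,0,0]],[[0,0,-0.09],[0,0,0]],[[0,0,-0.11],[0,0,0]],[[0,0,-0.13],[0,0,0]],[[0,0,-0.15],[0,0,0]],[[0,0,-0.16],[0,0,0]]]'
python3 -c "
from h import *
tip(.543,.11,.17,-109)"
```

```text
time_s: 26.88
tcp_pos: [0.4531, -0.2117, -0.0088]
ee_rot: [[-0.721, -0.693, -0.0], [-0.693, 0.721, -0.0], [0.0, 0.0, -1.0]]
wrist_force: [-0.1, 0.5, 1.0]
gripper_width: 0.572
time_s: 27.72
tcp_pos: [0.4531, -0.2119, -0.0084]
ee_rot: [[-0.721, -0.693, 0.0], [-0.693, 0.721, -0.0], [-0.0, -0.0, -1.0]]
wrist_force: [-1.4, 0.8, 5.1]
gripper_width: 0.314
time_s: 28.55
tcp_pos: [0.4541, -0.2121, 0.1536]
ee_rot: [[-0.721, -0.693, 0.004], [-0.693, 0.721, -0.001], [-0.002, -0.003, -1.0]]
wrist_force: [-0.1, 0.2, 0.2]
gripper_width: 0.318
now [ 0.4541 -0.2121  0.1536] ang -136.1 j [ -6.  12. -20.   0. -58.  50.] w 0.0276 F [-0.1  0.2  0.2] t 28.55
shift [-0.2873, 0.1706, 0.0107] turn [-0.04, 0.02, -5.42]
```

```bash
python3 -c "
from h import *
tip(.561,.069,.17,-109)"
python3 -m jog '[[[-0.02,0.012,0],[0,0,-0.3]],[[-0.05,0.03,0],[0,0,-0.9]],[[-0.085,0.05,0],[0,0,-1.5]],[[-0.12,0.071,0],[0,0,-2.2]],[[-0.15,0.089,0],[0,0,-2.9]],[[-0.18,0.107,0],[0,0,-3.5]],[[-0.21,0.125,0],[0,0,-4.1]],[[-0.235,0.14,0],[0,0,-4.7]],[[-0.25,0.149,0],[0,0,-5.2]],[[-0.257,0.153,0],[0,0,-5.4]]]'
python3 -c "
from h import *
tip(.561,.069,.055,-109)"
```

```text
now [ 0.4541 -0.2121  0.1536] ang -136.1 j [ -6.  12. -20.   0. -58.  50.] w 0.0276 F [-0.1  0.2  0.2] t 28.55
shift [-0.2719, 0.1285, 0.0108] turn [-0.04, 0.02, -5.42]
time_s: 29.38
tcp_pos: [0.5324, 0.0789, 0.1503]
ee_rot: [[-0.324, -0.946, -0.001], [-0.946, 0.324, 0.0], [0.0, 0.001, -1.0]]
wrist_force: [-0.3, -0.8, 0.4]
gripper_width: 0.318
now [0.5324 0.0789 0.1503] ang -108.9 j [ 26.  16. -15.  -0. -59.  45.] w 0.0276 F [-0.3 -0.8  0.4] t 29.38
shift [0.0, -0.0303, 0.1223] turn [0.01, -0.0, 0.02]
```

```bash
python3 -m jog '[[[0,-0.012,0],[0,0,0]],[[0,-0.024,0],[0,0,0]],[[0,-0.03,0.015],[0,0,0]],[[0,-0.03,0.035],[0,0,0]],[[0,-0.03,0.06],[0,0,0]],[[0,-0.03,0.085],[0,0,0]],[[0,-0.03,0.105],[0,0,0]],[[0,-0.03,0.117],[0,0,0]],[[0,-0.03,0.121],[0,0,0]],[[0,-0.03,0.121],[0,0,0]]]'
python3 -m jog '[[[0,0,0],[0,0,0]],[[0,0,0],[0,0,0]],[[0,0,0],[0,0,0]],[[0,0,0],[0,0,0]],[[0,0,0],[0,0,0]],[[0,0,-0.02],[0,0,0]],[[0,0,-0.05],[0,0,0]],[[0,0,-0.08],[0,0,0]],[[0,0,-0.11],[0,0,0]],[[0,0,-0.13],[0,0,0]]]' 0.038
python3 - <<'E'
from h import *
cap('wrist','w10'); bar('side','s10')
tip(.486,-.1325,.08,-150)
E
```

```text
time_s: 30.22
tcp_pos: [0.5595, 0.0657, 0.0288]
ee_rot: [[-0.329, -0.944, -0.003], [-0.944, 0.329, -0.001], [0.002, 0.003, -1.0]]
wrist_force: [-0.5, 0.4, 0.2]
gripper_width: 0.319
time_s: 31.05
tcp_pos: [0.5618, 0.067, 0.1639]
ee_rot: [[-0.327, -0.945, 0.005], [-0.945, 0.327, 0.001], [-0.003, -0.004, -1.0]]
wrist_force: [0.4, -0.3, -0.0]
gripper_width: 0.436
side 0.79 [324. 401.] ctr [ 356.2 -342.5] ztop 0.0342 normal 26 28.5 bgr [ 12. 147. 169.]
side 0.7 [269. 357.] ctr [ 339.6 -218.4] ztop 0.034 normal 49 29.0 bgr [ 11. 145. 167.]
side 0.66 [259. 205.] ctr [544.6 108.4] ztop 0.0399 normal 59 28.8 bgr [35. 61. 97.]
side 0.52 [304. 286.] ctr [ 486.1 -132.8] ztop 0.0398 normal 33 29.3 bgr [ 16.  69. 123.]
now [0.5617 0.0672 0.1626] ang -109.1 j [ 23.  17. -11.   0. -62.  48.] w 0.038 F [ 0.2 -0.4 -0.4] t 31.2
shift [0.2139, 0.0064, 0.1088] turn [-0.03, 0.05, 8.17]
```

View pics/w10.png

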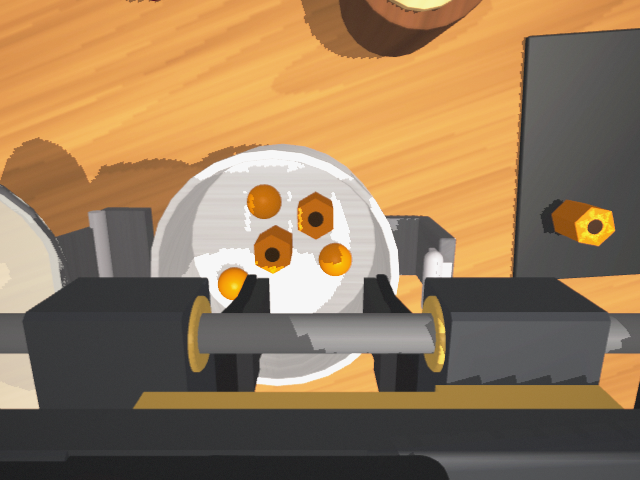

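```bash
python3 -m jog '[[[0.015,0,0],[0,0,0.5]],[[0.04,0.001,0],[0,0,1.4]],[[0.07,0.002,0],[0,0,2.4]],[[0.1,0.003,0],[0,0,3.5]],[[0.13,0.004,0],[0,0,4.6]],[[0.16,0.005,0],[0,0,5.7]],[[0.185,0.006,0.02],[0,0,6.8]],[[0.205,0.006,0.04],[0,0,7.7]],[[0.214,0.006,0.06],[0,0,8.2]],[[0.214,0.006,0.07],[0,0,8.2]]]' 0.05
python3 - <<'E'
from h import *
bar('wrist','w11')
tip(.486,-.1325,.0145,-150)
E
```

```text
time_s: 32.03
tcp_pos: [0.4803, -0.1354, 0.0866]
ee_rot: [[-0.871, -0.492, -0.008], [-0.492, 0.871, 0.001], [0.006, 0.004, -1.0]]
wrist_force: [0.5, 0.5, -0.9]
gripper_width: 0.575
wrist 0.87 [574. 231.] ctr [ 341.1 -217.3] ztop 0.0339 normal 48 28.8 bgr [ 13. 207. 224.]
wrist 0.6 [306. 240.] ctr [ 486.1 -131.9] ztop 0.0403 normal 30 28.3 bgr [ 21. 130. 201.]
now [ 0.4812 -0.1344  0.0871] ang -150.3 j [  3.  16. -25.  -0. -49.  27.] w 0.0497 F [ 0.  -0.4  1. ] t 32.13
shift [-0.0057, -0.0011, 0.0996] turn [0.05, -0.08, -0.06]
```

View pics/w11.png

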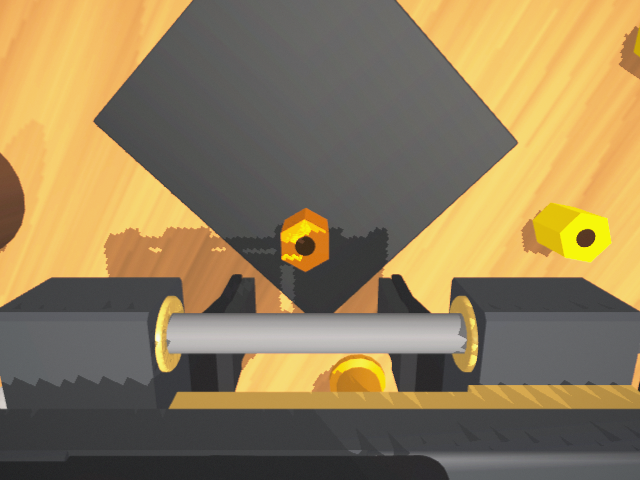

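The amber bead on the slate is at (306,240), between the fingers. The yellow look-alike at (572,235) is off the slate. Grip.

```bash
python3 -m jog '[[[-0.004,0,0.015],[0,0,0]],[[-0.004,0,0.03],[0,0,0]],[[-0.004,0,0.045],[0,0,0]],[[-0.004,0,0.06],[0,0,0]],[[-0.004,0,0.075],[0,0,0]],[[-0.004,0,0.087],[0,0,0]],[[-0.004,0,0.095],[0,0,0]],[[-0.004,0,0.099],[0,0,0]],[[-0.004,0,0.099],[0,0,0]],[[-0.004,0,0.099],[0,0,0]]]'
python3 -m jog '[[[0,0,0],[0,0,0]],[[0,0,0],[0,0,0]],[[0,0,0],[0,0,0]],[[0,0,0],[0,0,0]],[[0,0,0],[0,0,0]],[[0,0,0],[0,0,0]],[[0,0,0],[0,0,0]],[[0,0,0],[0,0,0]],[[0,0,0],[0,0,0]],[[0,0,0],[0,0,0]]]' 0.01
python3 -m jog '[[[0,0,-0.005],[0,0,0]],[[0,0,-0.015],[0,0,0]],[[0,0,-0.03],[0,0,0]],[[0,0,-0.05],[0,0,0]],[[0,0,-0.07],[0,0,0]],[[0,0,-0.09],[0,0,0]],[[0,0,-0.11],[0,0,0]],[[0,0,-0.13],[0,0,0]],[[0,0,-0.15],[0,0,0]],[[0,0,-0.16],[0,0,0]]]'
python3 - <<'E'
from h import *
im,d,c,s=cap('top','t12')
m=cv2.inRange(cv2.cvtColor(im,cv2.COLOR_BGR2HSV),(4,120,80),(22,255,255))
P,u,v=cloud(d,c,s); k=(np.hypot(P[:,0]-.543,P[:,1]-.1135)<.075)&(P[:,2]<.06)&(P[:,2]>.015)
o=np.zeros(m.shape,np.uint8);o[v[k],u[k]]=1
n,l,st,ce=cv2.connectedComponentsWithStats(o)
for i in range(1,n):
    if st[i,4]>30:
        q=k&(l[v,u]==i);print(st[i],P[q].mean(0).round(3),P[q,2].max())
tip(.543,.11,.17,-109)
E
```

```text
time_s: 32.97
tcp_pos: [0.4887, -0.1315, -0.0083]
ee_rot: [[-0.867, -0.498, 0.001], [-0.498, 0.867, -0.0], [-0.0, -0.0, -1.0]]
wrist_force: [-0.4, -0.2, -0.0]
gripper_width: 0.58
time_s: 33.8
tcp_pos: [0.4884, -0.1315, -0.0084]
ee_rot: [[-0.867, -0.498, 0.0], [-0.498, 0.867, -0.0], [-0.0, -0.0, -1.0]]
wrist_force: [-1.2, 0.6, 4.8]
gripper_width: 0.317
time_s: 34.63
tcp_pos: [0.4896, -0.1316, 0.1544]
ee_rot: [[-0.867, -0.498, 0.005], [-0.498, 0.867, -0.0], [-0.004, -0.003, -1.0]]
wrist_force: [0.2, -0.3, -0.1]
gripper_width: 0.321
[164 196  38  39 317] [0.585 0.162 0.038] 0.05969724838487684
[203 209  15  14 164] [0.582 0.102 0.029] 0.03723792970084302
[219 219  18  13 174] [0.562 0.067 0.039] 0.04419990554537302
[198 227  16   6  70] [0.553 0.108 0.039] 0.04512645630927674
now [ 0.4904 -0.1317  0.1554] ang -150.1 j [  3.  12. -19.   0. -58.  27.] w 0.0277 F [0.7 0.7 1.3] t 34.68
shift [-0.166, 0.1834, 0.0126] turn [-0.07, 0.05, -8.22]
```

View pics/t12.png

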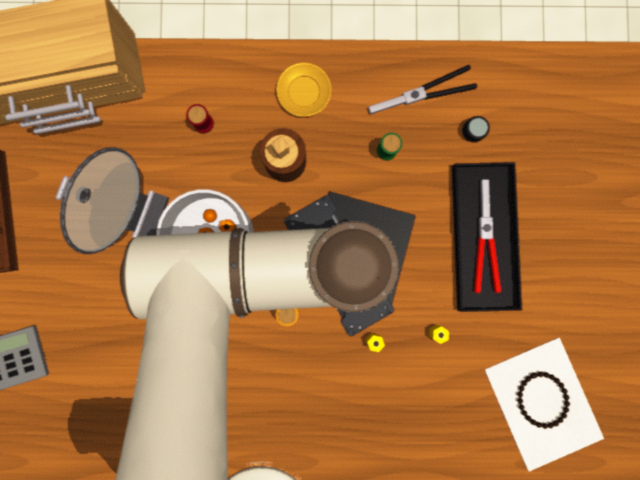

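```bash
python3 -c "
from h import *
tip(.501,.109,.17,-109)"
```

```text
now [ 0.4904 -0.1317  0.1554] ang -150.1 j [  3.  12. -19.   0. -58.  27.] w 0.0277 F [0.7 0.7 1.3] t 34.68
shift [-0.1291, 0.2034, 0.0123] turn [-0.07, 0.05, -8.22]
```

```bash
python3 -m jog '[[[-0.01,0.016,0],[0,0,-0.5]],[[-0.025,0.04,0],[0,0,-1.5]],[[-0.042,0.066,0],[0,0,-2.6]],[[-0.059,0.093,0],[0,0,-3.7]],[[-0.076,0.12,0],[0,0,-4.8]],[[-0.093,0.147,0],[0,0,-5.9]],[[-0.109,0.172,0],[0,0,-7]],[[-0.121,0.191,0],[0,0,-7.9]],[[-0.128,0.202,0],[0,0,-8.2]],[[-0.128,0.202,0],[0,0,-8.2]]]'
python3 -c "
from h import *
tip(.501,.109,.057,-109)"
```

```text
time_s: 35.52
tcp_pos: [0.4985, 0.1093, 0.1504]
ee_rot: [[-0.326, -0.945, -0.001], [-0.945, 0.326, -0.0], [0.001, 0.001, -1.0]]
wrist_force: [0.1, -0.3, -0.7]
gripper_width: 0.32
now [0.4985 0.1093 0.1504] ang -109.0 j [ 31.  13. -19.  -0. -58.  40.] w 0.0278 F [ 0.1 -0.3 -0.7] t 35.52
shift [-0.0006, -0.0025, 0.1204] turn [0.01, -0.01, -0.0]
```

```bash
python3 -m jog '[[[0,-0.002,0],[0,0,0]],[[0,-0.002,0.015],[0,0,0]],[[0,-0.002,0.035],[0,0,0]],[[0,-0.002,0.06],[0,0,0]],[[0,-0.002,0.085],[0,0,0]],[[0,-0.002,0.105],[0,0,0]],[[0,-0.002,0.115],[0,0,0]],[[0,-0.002,0.119],[0,0,0]],[[0,-0.002,0.12],[0,0,0]],[[0,-0.002,0.12],[0,0,0]]]'
python3 -m jog '[[[0,0,0],[0,0,0]],[[0,0,0],[0,0,0]],[[0,0,0],[0,0,0]],[[0,0,0],[0,0,0]],[[0,0,0],[0,0,0]],[[0,0,-0.02],[0,0,0]],[[0,0,-0.05],[0,0,0]],[[0,0,-0.08],[0,0,0]],[[0,0,-0.11],[0,0,0]],[[0,0,-0.13],[0,0,0]]]' 0.038
python3 - <<'E'
from h import *
cap('wrist','w13'); bar('side','s13')
tip(.692,-.0400,.25,-52)
E
```

```text
time_s: 36.35
tcp_pos: [0.5013, 0.1066, 0.0319]
ee_rot: [[-0.329, -0.944, 0.001], [-0.944, 0.329, 0.0], [-0.001, -0.001, -1.0]]
wrist_force: [0.8, 1.0, 0.0]
gripper_width: 0.317
time_s: 37.18
tcp_pos: [0.5017, 0.1072, 0.1645]
ee_rot: [[-0.327, -0.945, 0.004], [-0.945, 0.327, 0.001], [-0.003, -0.003, -1.0]]
wrist_force: [1.3, 0.5, 0.4]
gripper_width: 0.438
side 0.97 [322. 401.] ctr [ 356.4 -341.8] ztop 0.0343 normal 27 28.6 bgr [ 11. 149. 171.]
side 0.84 [270. 357.] ctr [ 339.  -218.8] ztop 0.0342 normal 50 28.1 bgr [ 11. 146. 167.]
side 0.68 [257. 206.] ctr [543.5 106.3] ztop 0.0392 normal 25 26.8 bgr [ 31.  67. 112.]
now [0.5015 0.1074 0.1632] ang -109.1 j [ 30.  12. -18.  -0. -60.  41.] w 0.0379 F [ 0.6 -0.5 -0.7] t 37.33
shift [0.0766, -0.2285, -0.0594] turn [-0.05, 0.02, -11.43]
```

View pics/w13.png

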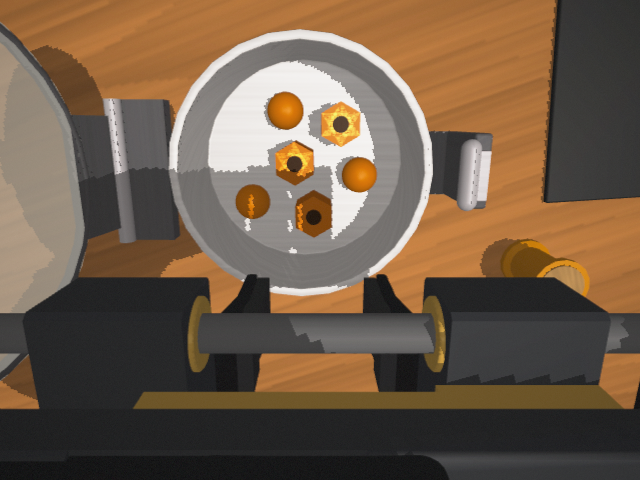

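View pics/s13.png

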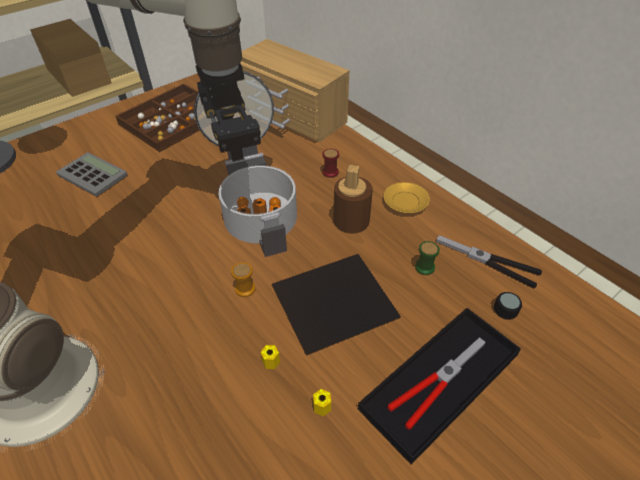

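All three barrels and three balls are in the tub. Now the stick: move over it with the jaws at 128°, so that the camera faces away from the lid while stirring.

```bash
python3 -m jog '[[[0,0,-0.02],[0,0,1]],[[0.003,-0.01,-0.035],[0,0,2.3]],[[0.008,-0.025,-0.05],[0,0,3.6]],[[0.015,-0.045,-0.06],[0,0,4.9]],[[0.023,-0.068,-0.06],[0,0,6.2]],[[0.031,-0.091,-0.06],[0,0,7.5]],[[0.039,-0.114,-0.06],[0,0,8.8]],[[0.047,-0.137,-0.06],[0,0,10.1]],[[0.054,-0.16,-0.06],[0,0,11.4]],[[0.06,-0.18,-0.06],[0,0,12.7]]]' 0.05
python3 -c "
from h import *
tip(.691,-.0405,.25,128)"
```

```text
time_s: 38.17
tcp_pos: [0.6512, -0.01, 0.219]
ee_rot: [[-0.993, -0.122, -0.004], [-0.122, 0.993, -0.0], [0.004, 0.0, -1.0]]
wrist_force: [0.5, -0.2, -0.2]
gripper_width: 0.572
now [ 0.6512 -0.01    0.219 ] ang -173.0 j [ 13.  24.   7.  -0. -74.  -6.] w 0.0498 F [ 0.5 -0.2 -0.2] t 38.17
shift [-0.0358, -0.0351, -0.0042] turn [-0.02, -0.04, 11.8]
```

```bash
python3 -m jog '[[[-0.006,-0.006,0],[0,0,1.3]],[[-0.012,-0.012,0],[0,0,2.6]],[[-0.018,-0.018,0],[0,0,3.9]],[[-0.024,-0.024,0],[0,0,5.2]],[[-0.03,-0.03,0],[0,0,6.5]],[[-0.036,-0.035,0],[0,0,7.8]],[[-0.036,-0.035,0],[0,0,9.1]],[[-0.036,-0.035,0],[0,0,10.4]],[[-0.036,-0.035,0],[0,0,11.7]],[[-0.036,-0.035,0],[0,0,11.8]]]' 0.05
python3 - <<'E'
from h import *
im,d,c,s=cap('wrist','w14')
P,u,v=cloud(d,c,s); k=(P[:,2]>.145)&(P[:,2]<.165)&(np.hypot(P[:,0]-.69,P[:,1]+.04)<.03)
print(cv2.minAreaRect((P[k][:,:2]*1000).astype(np.float32)),np.median(P[k],0))
tip(.691,-.0405,.114,128)
E
```

```text
time_s: 39.0
tcp_pos: [0.6904, -0.039, 0.219]
ee_rot: [[-0.619, 0.786, -0.004], [0.786, 0.619, -0.0], [0.002, -0.003, -1.0]]
wrist_force: [-0.6, 0.6, 0.0]
gripper_width: 0.577
((693.241943359375, -38.56217575073242), (24.345478057861328, 24.17022705078125), 35.577171325683594) [ 0.6922637  -0.03938047  0.15315831]
now [ 0.6905 -0.039   0.2193] ang 128.4 j [ 10.  28.  14.  -0. -76. -62.] w 0.0503 F [ 0.1 -0.4  0.6] t 39.05
shift [-0.0018, -0.0002, 0.1323] turn [-0.03, -0.02, 0.09]
```

View pics/w14.png

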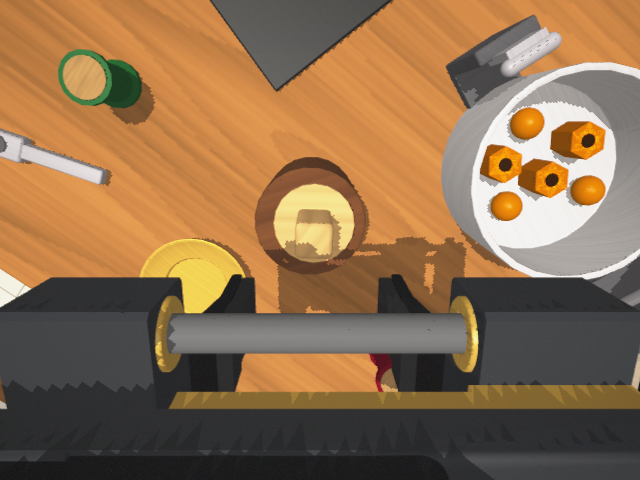

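```bash
python3 -m jog '[[[-0.001,0.001,0.015],[0,0,0.2]],[[-0.001,0.001,0.035],[0,0,0.2]],[[-0.001,0.001,0.055],[0,0,0.2]],[[-0.001,0.001,0.075],[0,0,0.2]],[[-0.001,0.001,0.095],[0,0,0.2]],[[-0.001,0.001,0.11],[0,0,0.2]],[[-0.001,0.001,0.122],[0,0,0.2]],[[-0.001,0.001,0.129],[0,0,0.2]],[[-0.001,0.001,0.132],[0,0,0.2]],[[-0.001,0.001,0.132],[0,0,0.2]]]' 0.05
python3 -m jog '[[[0,0,0],[0,0,0]],[[0,0,0],[0,0,0]],[[0,0,0],[0,0,0]],[[0,0,0],[0,0,0]],[[0,0,0],[0,0,0]],[[0,0,0],[0,0,0]],[[0,0,0],[0,0,0]],[[0,0,0],[0,0,0]],[[0,0,0],[0,0,0]],[[0,0,0],[0,0,0]]]' 0.01
python3 -c "
from h import *
tip(.543,.1135,.27,161)"
```

```text
time_s: 39.88
tcp_pos: [0.6924, -0.0392, 0.0887]
ee_rot: [[-0.607, 0.794, -0.001], [0.794, 0.607, -0.0], [0.0, -0.001, -1.0]]
wrist_force: [0.3, 0.2, 0.9]
gripper_width: 0.573
time_s: 40.72
tcp_pos: [0.6927, -0.0392, 0.0898]
ee_rot: [[-0.607, 0.795, 0.001], [0.795, 0.607, -0.0], [-0.0, 0.0, -1.0]]
wrist_force: [-0.2, 0.6, 3.2]
gripper_width: 0.274
now [ 0.6927 -0.0392  0.0898] ang 127.4 j [ 10.  33.   4.   0. -61. -63.] w 0.0238 F [-0.2  0.6  3.2] t 40.72
shift [0.2122, -0.0263, -0.1533] turn [0.0, 0.01, -6.73]
```

```bash
python3 -m jog '[[[0,0,-0.005],[0,0,0]],[[0,0,-0.015],[0,0,0]],[[0,0,-0.03],[0,0,0]],[[0,0,-0.045],[0,0,0]],[[0,0,-0.06],[0,0,0]],[[0,0,-0.075],[0,0,0]],[[0,0,-0.09],[0,0,0]],[[0,0,-0.105],[0,0,0]],[[0,0,-0.12],[0,0,0]],[[0,0,-0.13],[0,0,0]]]'
python3 - <<'E'
from h import *
cap('side','s15')
im,d,c,s=cap('top','t15')
P,u,v=cloud(d,c,s); k=(np.hypot(P[:,0]-.543,P[:,1]-.1135)<.072)&(P[:,2]<.06)&(P[:,2]>.014)
o=np.zeros(d.shape,np.uint8);o[v[k],u[k]]=1
n,l,st,ce=cv2.connectedComponentsWithStats(o)
for i in range(1,n):
    if st[i,4]>30:
        q=k&(l[v,u]==i);print(st[i],P[q].mean(0).round(3),P[q,2].max())
cv2.imwrite('pics/c15.png',cv2.resize(im[180:290,150:290],None,fx=5,fy=5,interpolation=cv2.INTER_CUBIC))
E
```

```text
time_s: 41.55
tcp_pos: [0.6929, -0.0393, 0.2213]
ee_rot: [[-0.607, 0.795, 0.002], [0.795, 0.607, 0.0], [-0.001, 0.002, -1.0]]
wrist_force: [0.9, -0.1, -0.7]
gripper_width: 0.27
[163 201  26  57 393] [0.557 0.174 0.038] 0.059989519869636285
[203 209  15  14 163] [0.582 0.102 0.029] 0.037530915127795376
[219 219  18  17 220] [0.56  0.066 0.038] 0.04506524127151134
[197 227  19  17 231] [0.544 0.107 0.038] 0.045609774456375235
[177 238  15  14 164] [0.526 0.15  0.029] 0.03692025596870208
[222 242  15  14 161] [0.518 0.064 0.029] 0.036545533181303005
[197 249  18  16 223] [0.502 0.107 0.038] 0.04397804302502604
```

View pics/s15.png

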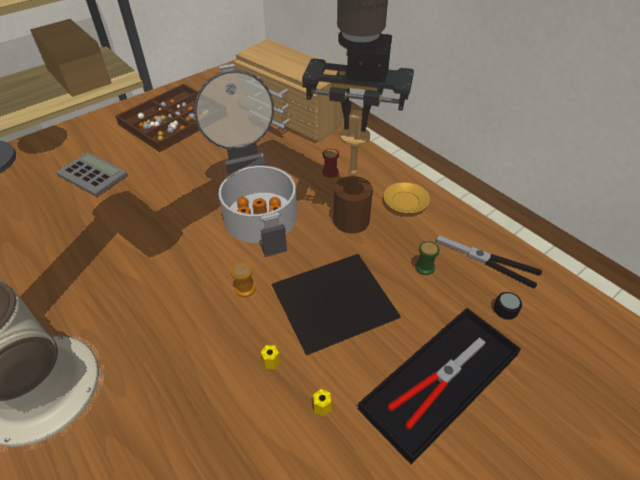

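View pics/c15.png

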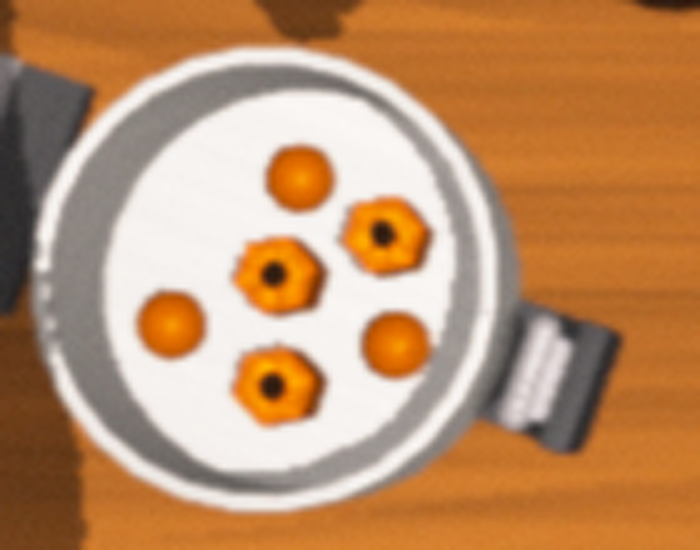

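```bash
python3 -c "
from h import *
go(.560,.145,.222,161)"
```

```text
now [ 0.6936 -0.0393  0.2219] ang 127.4 j [ 10.  28.  14.   0. -76. -63.] w 0.0241 F [ 1.2 -0.2 -0.7] t 41.65
shift [0.2275, 0.0056, -0.0007] turn [0.03, 0.04, -6.73]
```

```bash
python3 -m jog '[[[0.01,0,0],[0,0,-0.3]],[[0.03,0.001,0],[0,0,-0.9]],[[0.055,0.001,0],[0,0,-1.7]],[[0.085,0.002,0],[0,0,-2.6]],[[0.115,0.003,0],[0,0,-3.5]],[[0.145,0.004,0],[0,0,-4.4]],[[0.175,0.004,0],[0,0,-5.3]],[[0.205,0.005,0],[0,0,-6.2]],[[0.223,0.006,0],[0,0,-6.7]],[[0.227,0.006,0],[0,0,-6.7]]]'
python3 - <<'E'
from h import *
cap('side','s16')
go(.560,.145,.1,161)
E
```

```text
time_s: 42.48
tcp_pos: [0.5566, 0.1471, 0.2181]
ee_rot: [[-0.947, 0.323, -0.003], [0.323, 0.947, -0.0], [0.002, -0.001, -1.0]]
wrist_force: [-0.7, -1.0, -1.6]
gripper_width: 0.276
now [0.5573 0.1465 0.2183] ang 161.1 j [ 31.  16.  -4.  -0. -70. -50.] w 0.0235 F [-0.6 -0.4 -1.8] t 42.53
shift [-0.0033, -0.0005, 0.1183] turn [-0.01, -0.02, 0.01]
```

View pics/s16.png

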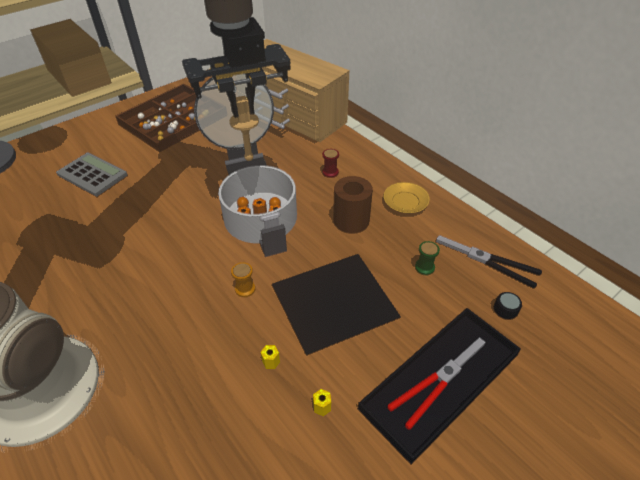

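```bash
python3 -m jog '[[[-0.003,-0.002,0.01],[0,0,0]],[[-0.003,-0.002,0.025],[0,0,0]],[[-0.003,-0.002,0.04],[0,0,0]],[[-0.003,-0.002,0.055],[0,0,0]],[[-0.003,-0.002,0.07],[0,0,0]],[[-0.003,-0.002,0.085],[0,0,0]],[[-0.003,-0.002,0.1],[0,0,0]],[[-0.003,-0.002,0.11],[0,0,0]],[[-0.003,-0.002,0.116],[0,0,0]],[[-0.003,-0.002,0.117],[0,0,0]]]'
python3 - <<'E'
from h import *
cap('side','s17')
go(.5534,.1438,.1,161)
E
```

```text
time_s: 43.37
tcp_pos: [0.5611, 0.1408, 0.1003]
ee_rot: [[-0.944, 0.329, -0.003], [0.329, 0.944, -0.002], [0.002, -0.003, -1.0]]
wrist_force: [-0.7, -0.1, -1.0]
gripper_width: 0.275
now [0.5616 0.1412 0.1012] ang 160.8 j [ 30.  22. -13.   0. -55. -49.] w 0.0236 F [-0.2 -0.5 -0.1] t 43.42
shift [0.0086, -0.0003, 0.0012] turn [-0.02, -0.01, -0.04]
```

View pics/s17.png

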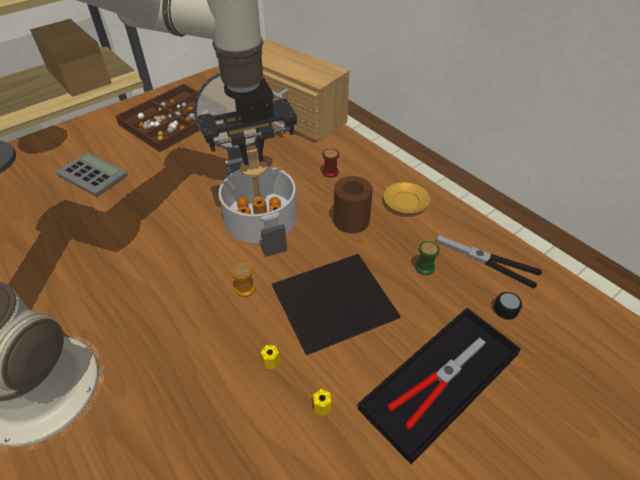

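```bash
python3 -m jog '[[[0.012,-0.001,0],[0,0,0]],[[0.024,-0.006,0],[0,0,0]],[[0.033,-0.013,0],[0,0,0]],[[0.038,-0.022,0],[0,0,0]],[[0.04,-0.032,0],[0,0,0]],[[0.038,-0.042,0],[0,0,0]],[[0.034,-0.051,0],[0,0,0]],[[0.027,-0.058,0],[0,0,0]],[[0.018,-0.062,0],[0,0,0]],[[0.008,-0.064,0],[0,0,0]]]'
python3 -c "
from h import *
go(.5326,.0832,.1,161)"
```

```text
time_s: 44.25
tcp_pos: [0.5342, 0.0829, 0.1024]
ee_rot: [[-0.944, 0.329, 0.0], [0.329, 0.944, -0.0], [-0.0, 0.0, -1.0]]
wrist_force: [0.5, 0.1, -1.4]
gripper_width: 0.279
now [0.5342 0.0829 0.1024] ang 160.8 j [ 26.  19. -19.   0. -53. -45.] w 0.0243 F [ 0.5  0.1 -1.4] t 44.25
shift [0.0016, -0.0003, 0.0024] turn [0.0, 0.0, -0.04]
```

Smooth, with low forces. Next half-turn.

```bash
python3 -m jog '[[[-0.01,0.002,0.001],[0,0,0]],[[-0.019,0.006,0.001],[0,0,0]],[[-0.026,0.013,0.001],[0,0,0]],[[-0.03,0.022,0.001],[0,0,0]],[[-0.032,0.032,0.001],[0,0,0]],[[-0.03,0.042,0.001],[0,0,0]],[[-0.026,0.051,0.001],[0,0,0]],[[-0.019,0.058,0.001],[0,0,0]],[[-0.01,0.062,0.001],[0,0,0]],[[0.001,0.064,0.001],[0,0,0]]]'
python3 -m jog '[[[0.01,-0.002,0],[0,0,0]],[[0.019,-0.006,0],[0,0,0]],[[0.026,-0.013,0],[0,0,0]],[[0.03,-0.022,0],[0,0,0]],[[0.032,-0.032,0],[0,0,0]],[[0.03,-0.042,0],[0,0,0]],[[0.026,-0.051,0],[0,0,0]],[[0.019,-0.058,0],[0,0,0]],[[0.01,-0.062,0],[0,0,0]],[[0,-0.064,0],[0,0,0]]]'
python3 - <<'E'
from h import *
cap('side','s18')
go(.5326,.0832,.1,161)
im=cv2.imread('pics/s18.png');cv2.imwrite('pics/c18.png',cv2.resize(im[90:250,170:340],None,fx=4.4,fy=3.7))
E
```

```text
time_s: 45.08
tcp_pos: [0.5523, 0.1461, 0.1012]
ee_rot: [[-0.945, 0.327, -0.0], [0.327, 0.945, 0.0], [0.0, -0.0, -1.0]]
wrist_force: [0.2, 0.8, -1.7]
gripper_width: 0.271
time_s: 45.92
tcp_pos: [0.5333, 0.0832, 0.1014]
ee_rot: [[-0.944, 0.329, 0.0], [0.329, 0.944, 0.0], [-0.0, 0.0, -1.0]]
wrist_force: [0.2, 0.6, -1.6]
gripper_width: 0.275
now [0.5353 0.0831 0.1014] ang 160.8 j [ 26.  19. -19.   0. -53. -45.] w 0.0238 F [ 2.8  0.8 -1. ] t 45.97
shift [0.0026, -0.0008, 0.0014] turn [0.01, 0.02, -0.04]
```

View pics/c18.png

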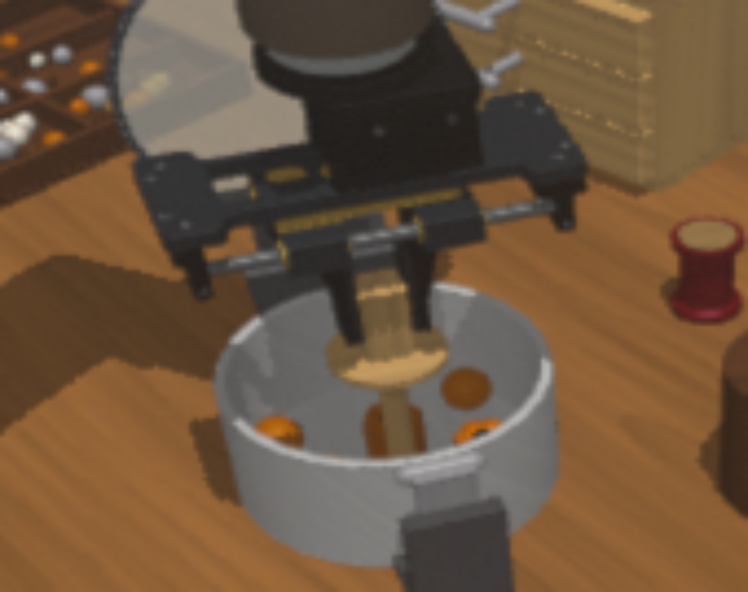

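The stick is upright and the beads are being moved. Continue the turns.

```bash
python3 -m jog '[[[-0.01,0.002,0.001],[0,0,0]],[[-0.019,0.006,0.001],[0,0,0]],[[-0.026,0.013,0.001],[0,0,0]],[[-0.03,0.022,0.001],[0,0,0]],[[-0.032,0.032,0.001],[0,0,0]],[[-0.03,0.042,0.001],[0,0,0]],[[-0.026,0.051,0.001],[0,0,0]],[[-0.019,0.058,0.001],[0,0,0]],[[-0.01,0.062,0.001],[0,0,0]],[[0,0.064,0.001],[0,0,0]]]'
python3 -m jog '[[[0.01,-0.002,0],[0,0,0]],[[0.019,-0.006,0],[0,0,0]],[[0.026,-0.013,0],[0,0,0]],[[0.03,-0.022,0],[0,0,0]],[[0.032,-0.032,0],[0,0,0]],[[0.03,-0.042,0],[0,0,0]],[[0.026,-0.051,0],[0,0,0]],[[0.019,-0.058,0],[0,0,0]],[[0.01,-0.062,0],[0,0,0]],[[0,-0.064,0],[0,0,0]]]'
python3 -m jog '[[[-0.01,0.002,0],[0,0,0]],[[-0.019,0.006,0],[0,0,0]],[[-0.026,0.013,0],[0,0,0]],[[-0.03,0.022,0],[0,0,0]],[[-0.032,0.032,0],[0,0,0]],[[-0.03,0.042,0],[0,0,0]],[[-0.026,0.051,0],[0,0,0]],[[-0.019,0.058,0],[0,0,0]],[[-0.01,0.062,0],[0,0,0]],[[0,0.064,0],[0,0,0]]]'
python3 - <<'E'
from h import *
cap('side','s19')
go(.553,.144,.1,161)
im=cv2.imread('pics/s19.png');cv2.imwrite('pics/c19.png',cv2.resize(im[90:250,170:340],None,fx=4.4,fy=3.7))
E
```

```text
time_s: 46.8
tcp_pos: [0.5522, 0.1461, 0.1002]
ee_rot: [[-0.945, 0.327, -0.0], [0.327, 0.945, -0.0], [0.0, -0.0, -1.0]]
wrist_force: [-0.3, -0.6, -0.9]
gripper_width: 0.27
time_s: 47.63
tcp_pos: [0.5332, 0.0833, 0.1003]
ee_rot: [[-0.944, 0.329, 0.0], [0.329, 0.944, 0.0], [-0.0, 0.0, -1.0]]
wrist_force: [-0.5, -0.3, -1.2]
gripper_width: 0.27
time_s: 48.47
tcp_pos: [0.5522, 0.1461, 0.1002]
ee_rot: [[-0.945, 0.327, -0.0], [0.327, 0.945, -0.0], [0.0, -0.0, -1.0]]
wrist_force: [-0.9, -0.5, -0.6]
gripper_width: 0.273
now [0.5502 0.1462 0.1002] ang 160.9 j [ 31.  21. -15.  -0. -54. -50.] w 0.0236 F [-2.4 -0.5 -1.3] t 48.52
shift [-0.0034, -0.0012, 0.0002] turn [-0.01, -0.02, -0.01]
```

View pics/c19.png

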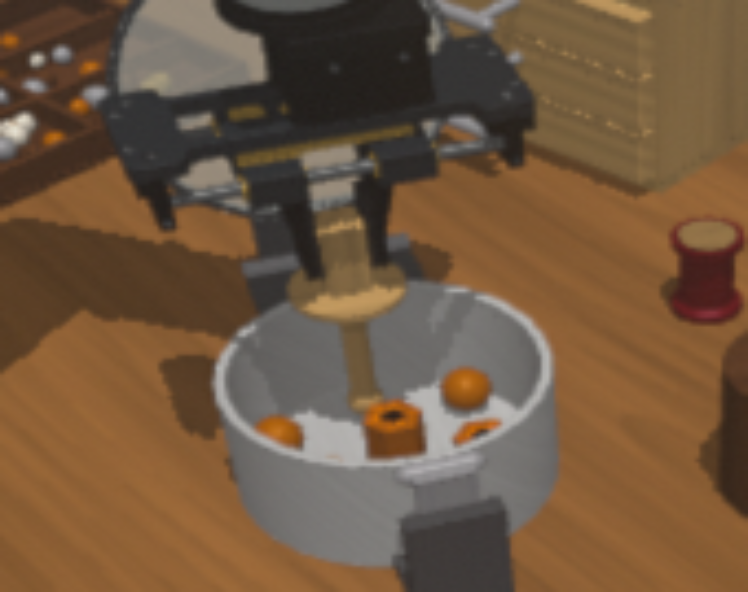

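```bash
python3 -m jog '[[[0.01,-0.002,0],[0,0,0]],[[0.019,-0.006,0],[0,0,0]],[[0.026,-0.013,0],[0,0,0]],[[0.03,-0.022,0],[0,0,0]],[[0.032,-0.032,0],[0,0,0]],[[0.03,-0.042,0],[0,0,0]],[[0.026,-0.051,0],[0,0,0]],[[0.019,-0.058,0],[0,0,0]],[[0.01,-0.062,0],[0,0,0]],[[0,-0.064,0],[0,0,0]]]'
python3 -m jog '[[[-0.01,0.002,0],[0,0,0]],[[-0.019,0.006,0],[0,0,0]],[[-0.027,0.013,0],[0,0,0]],[[-0.032,0.022,0],[0,0,0]],[[-0.034,0.032,0],[0,0,0]],[[-0.032,0.042,0],[0,0,0]],[[-0.027,0.051,0],[0,0,0]],[[-0.019,0.058,0],[0,0,0]],[[-0.01,0.062,0],[0,0,0]],[[0,0.064,0],[0,0,0]]]'
python3 - <<'E'
from h import *
im,d,c,s=cap('top','t20')
print('pred tub px ok')
cv2.imwrite('pics/c20.png',cv2.resize(im[170:300,140:300],None,fx=4.5,fy=4.5,interpolation=cv2.INTER_CUBIC))
im,d,c,s=cap('side','s20')
P,u,v=cloud(d,c,s); hsv=cv2.cvtColor(im,cv2.COLOR_BGR2HSV)[v,u]
k=(np.hypot(P[:,0]-.543,P[:,1]-.1135)<.079)&(P[:,2]<.05)&(P[:,2]>.01)&(hsv[:,1]>180)
o=np.zeros(d.shape,np.uint8);o[v[k],u[k]]=1
n,l,st,ce=cv2.connectedComponentsWithStats(o)
for i in range(1,n):
    if st[i,4]>20:
        q=k&(l[v,u]==i);print(st[i],P[q].mean(0).round(3),P[q,2].max())
E
```

```text
time_s: 49.35
tcp_pos: [0.5333, 0.0833, 0.1004]
ee_rot: [[-0.944, 0.329, 0.0], [0.329, 0.944, 0.0], [-0.0, 0.0, -1.0]]
wrist_force: [0.1, -0.0, -1.1]
gripper_width: 0.272
time_s: 50.18
tcp_pos: [0.5521, 0.1461, 0.1002]
ee_rot: [[-0.945, 0.327, -0.0], [0.327, 0.945, -0.0], [0.0, -0.0, -1.0]]
wrist_force: [1.1, -0.5, -1.4]
gripper_width: 0.27
pred tub px ok
[271 190  10  10  78] [0.598 0.118 0.027] 0.03392421566066368
[253 198  13  15 137] [0.542 0.104 0.034] 0.041706996726663205
[229 203   9   7  42] [0.499 0.145 0.029] 0.03510810545723606
[274 204   9   5  21] [0.572 0.072 0.039] 0.04211930255804963
```

View pics/c20.png

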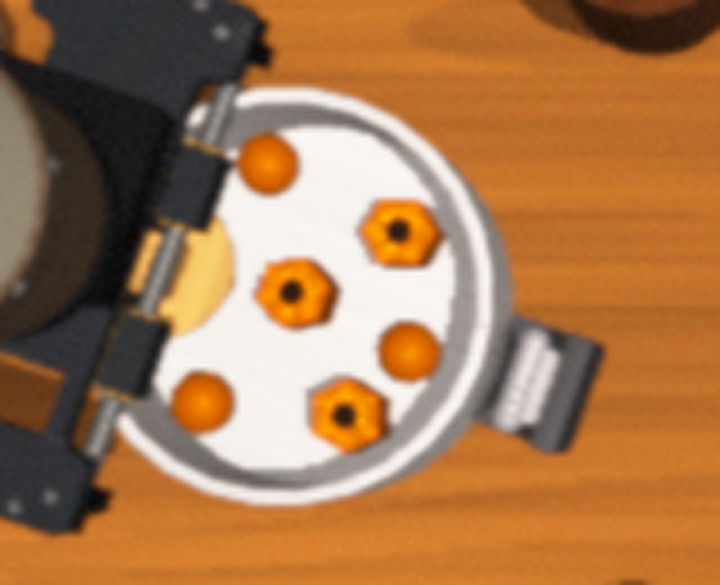

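Two balls have moved 25–30 mm and all beads are still inside. More than three anticlockwise turns are done. Return the stick.

```bash
python3 -m jog '[[[0,0,-0.008],[0,0,0]],[[0,0,-0.02],[0,0,0]],[[0,0,-0.035],[0,0,0]],[[0,0,-0.05],[0,0,0]],[[0,0,-0.065],[0,0,0]],[[0,0,-0.08],[0,0,0]],[[0,0,-0.095],[0,0,0]],[[0,0,-0.11],[0,0,0]],[[0,0,-0.12],[0,0,0]],[[0,0,-0.125],[0,0,0]]]'
python3 -c "
from h import *
go(.6927,-.0392,.222,127.4)"
```

```text
time_s: 51.12
tcp_pos: [0.554, 0.1448, 0.2276]
ee_rot: [[-0.945, 0.328, 0.003], [0.328, 0.945, 0.001], [-0.003, 0.002, -1.0]]
wrist_force: [0.6, 0.5, -1.4]
gripper_width: 0.271
now [0.554  0.1448 0.2276] ang 160.8 j [ 31.  15.  -4.   0. -71. -50.] w 0.0235 F [ 0.6  0.5 -1.4] t 51.12
shift [-0.1914, -0.1283, 0.0058] turn [0.04, 0.02, 6.69]
```

```bash
python3 -m jog '[[[-0.01,-0.007,0],[0,0,0.3]],[[-0.03,-0.02,0],[0,0,1]],[[-0.055,-0.037,0],[0,0,1.9]],[[-0.08,-0.054,0],[0,0,2.8]],[[-0.105,-0.07,0],[0,0,3.7]],[[-0.13,-0.087,0],[0,0,4.5]],[[-0.155,-0.104,0],[0,0,5.4]],[[-0.175,-0.118,0],[0,0,6.1]],[[-0.188,-0.126,0],[0,0,6.7]],[[-0.191,-0.128,0],[0,0,6.7]]]'
python3 -m jog '[[[0,0,0],[0,0,0]],[[0,0,0],[0,0,0]],[[0,0,0],[0,0,0]],[[0,0,0],[0,0,0]],[[0,0,0],[0,0,0]],[[0,0,0],[0,0,0]],[[0,0,0],[0,0,0]],[[0,0,0],[0,0,0]],[[0,0,0],[0,0,0]],[[0,0,0],[0,0,0]]]'
python3 - <<'E'
from h import *
im,d,c,s=cap('side','s21');cv2.imwrite('pics/c21.png',cv2.resize(im[60:240,270:450],None,fx=3.3,fy=3.3))
P,u,v=cloud(d,c,s)
for a,b in((.13,.15),(.15,.17),(.17,.19),(.19,.22)):
    k=(P[:,2]>a)&(P[:,2]<b)&(np.hypot(P[:,0]-.692,P[:,1]+.04)<.04);print(a,k.sum(),P[k].mean(0).round(4),P[k].min(0).round(3),P[k].max(0).round(3))
go(.6927,-.0392,.0898,127.4)
E
```

```text
time_s: 51.95
tcp_pos: [0.6924, -0.0419, 0.2228]
ee_rot: [[-0.602, 0.798, -0.003], [0.798, 0.602, -0.001], [0.001, -0.003, -1.0]]
wrist_force: [-0.3, -0.4, -1.7]
gripper_width: 0.271
time_s: 52.78
tcp_pos: [0.6917, -0.0385, 0.2253]
ee_rot: [[-0.607, 0.795, 0.0], [0.795, 0.607, -0.0], [-0.0, 0.0, -1.0]]
wrist_force: [0.5, 0.6, -1.5]
gripper_width: 0.274
0.13 21 [ 0.6862 -0.0431  0.1466] [ 0.68  -0.048  0.142] [ 0.695 -0.035  0.15 ]
0.15 65 [ 0.6881 -0.042   0.1582] [ 0.68  -0.049  0.15 ] [ 0.697 -0.032  0.169]
0.17 57 [ 0.688  -0.0421  0.1803] [ 0.682 -0.047  0.17 ] [ 0.696 -0.034  0.19 ]
0.19 74 [ 0.6873 -0.0426  0.2048] [ 0.682 -0.049  0.19 ] [ 0.696 -0.035  0.22 ]
now [ 0.6917 -0.0386  0.2253] ang 127.4 j [ 10.  28.  15.   0. -77. -63.] w 0.0235 F [ 0.1 -0.6 -1.1] t 52.83
shift [-0.0011, 0.0005, 0.1355] turn [-0.0, -0.0, -0.01]
```

View pics/c21.png

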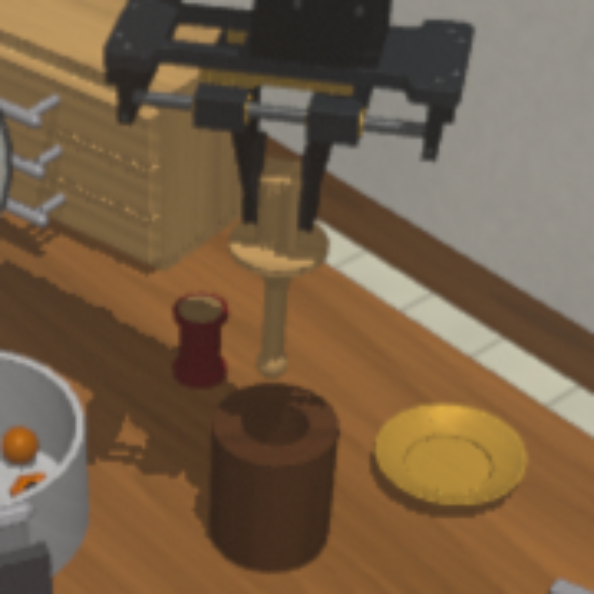

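```bash
python3 -m jog '[[[-0.002,0,0.015],[0,0,0]],[[-0.002,0,0.03],[0,0,0]],[[-0.002,0,0.045],[0,0,0]],[[-0.002,0,0.06],[0,0,0]],[[-0.002,0,0.075],[0,0,0]],[[-0.002,0,0.09],[0,0,0]],[[-0.002,0,0.105],[0,0,0]],[[-0.002,0,0.118],[0,0,0]],[[-0.002,0,0.127],[0,0,0]],[[-0.002,0,0.132],[0,0,0]]]'
python3 -m jog '[[[0,0,0.001],[0,0,0]],[[0,0,0.002],[0,0,0]],[[0,0,0.003],[0,0,0]],[[0,0,0.003],[0,0,0]],[[0,0,0.003],[0,0,0]],[[0,0,0.003],[0,0,0]],[[0,0,0.003],[0,0,0]],[[0,0,0.003],[0,0,0]],[[0,0,0.003],[0,0,0]],[[0,0,0.003],[0,0,0]]]'
```

```text
time_s: 53.67
tcp_pos: [0.6923, -0.0403, 0.0917]
ee_rot: [[-0.607, 0.795, -0.002], [0.795, 0.607, -0.0], [0.001, -0.002, -1.0]]
wrist_force: [0.6, -0.2, -1.3]
gripper_width: 0.272
time_s: 54.5
tcp_pos: [0.6929, -0.0402, 0.0903]
ee_rot: [[-0.607, 0.795, 0.0], [0.795, 0.607, -0.0], [-0.0, 0.0, -1.0]]
wrist_force: [-0.0, 0.2, -1.5]
gripper_width: 0.274
```

```bash
python3 -m jog '[[[0,0,0.001],[0,0,0]],[[0,0,0.002],[0,0,0]],[[0,0,0.002],[0,0,0]],[[0,0,0.002],[0,0,0]],[[0,0,0.002],[0,0,0]],[[0,0,0.002],[0,0,0]],[[0,0,0.002],[0,0,0]],[[0,0,0.002],[0,0,0]],[[0,0,0.002],[0,0,0]],[[0,0,0.002],[0,0,0]]]'
python3 -m jog '[[[0,0,0],[0,0,0]],[[0,0,0],[0,0,0]],[[0,0,0],[0,0,0]],[[0,0,0],[0,0,0]],[[0,0,0],[0,0,0]],[[0,0,-0.01],[0,0,0]],[[0,0,-0.03],[0,0,0]],[[0,0,-0.06],[0,0,0]],[[0,0,-0.09],[0,0,0]],[[0,0,-0.12],[0,0,0]]]' 0.06
python3 -m jog '[[[0,0,-0.03],[0,0,0]],[[0,0,-0.06],[0,0,0]],[[0,0,-0.09],[0,0,0]],[[0,0,-0.12],[0,0,0]],[[0,0,-0.15],[0,0,0]],[[0,0,-0.17],[0,0,0]],[[0,0,-0.17],[0,0,0]],[[0,0,-0.17],[0,0,0]],[[0,0,-0.17],[0,0,0]],[[0,0,-0.17],[0,0,0]]]' 0.0
python3 - <<'E'
from h import *
im,d,c,s=cap('side','s22')
for n in ('side','top'):
    im,d,c,s=cap(n)
    for o in r.cut_out('stick',n)[:1]:
        P,u,v=cloud(d,c,s,o['region']);T=P[P[:,2]>P[:,2].max()-.01];print(n,o['uv'],P[:,2].max(),T.mean(0))
    P,u,v=cloud(d,c,s);k=(np.hypot(P[:,0]-.593,P[:,1]-.245)<.12)&(P[:,2]>.1)&(P[:,2]<.31)
    Q=P[k]; print(n,'lid cloud',len(Q)); 
    U=np.array([.325,.946]); t=(Q[:,:2]-[.543,.1135])@U
    for a in np.arange(.1,.31,.03):
        q=(Q[:,2]>a)&(Q[:,2]<a+.03)
        if q.sum()>20: print(round(a,2),q.sum(),np.percentile(t[q],[5,50,95]).round(3))
E
```

```text
time_s: 55.33
tcp_pos: [0.6932, -0.0403, 0.0898]
ee_rot: [[-0.607, 0.795, 0.001], [0.795, 0.607, -0.0], [-0.001, 0.001, -1.0]]
wrist_force: [-2.4, 1.0, 5.8]
gripper_width: 0.273
time_s: 56.17
tcp_pos: [0.6928, -0.0403, 0.2103]
ee_rot: [[-0.607, 0.795, 0.0], [0.795, 0.607, -0.0], [-0.0, 0.0, -1.0]]
wrist_force: [0.8, 0.1, 0.0]
gripper_width: 0.691
time_s: 57.0
tcp_pos: [0.6924, -0.0401, 0.3767]
ee_rot: [[-0.607, 0.795, -0.003], [0.795, 0.607, -0.0], [0.002, -0.002, -1.0]]
wrist_force: [0.2, 0.1, -0.6]
gripper_width: 0.041
side [350.7, 183.4] 0.15506176489227752 [ 0.69080781 -0.04271551  0.15114111]
side lid cloud 5204
0.1 436 [0.108 0.113 0.118]
0.13 799 [0.115 0.12  0.125]
0.16 1017 [0.123 0.127 0.132]
0.19 1091 [0.129 0.134 0.139]
0.22 1027 [0.137 0.141 0.146]
0.25 722 [0.143 0.148 0.153]
0.28 112 [0.15  0.154 0.158]
top [279.8, 152.6] 0.15840286963289738 [ 0.69203965 -0.04058972  0.15360205]
top lid cloud 4455
0.1 441 [0.109 0.113 0.116]
0.13 865 [0.116 0.119 0.123]
0.16 1050 [0.123 0.126 0.13 ]
0.19 964 [0.13  0.133 0.137]
0.22 773 [0.137 0.14  0.144]
0.25 362 [0.144 0.146 0.151]
```

View pics/s22.png

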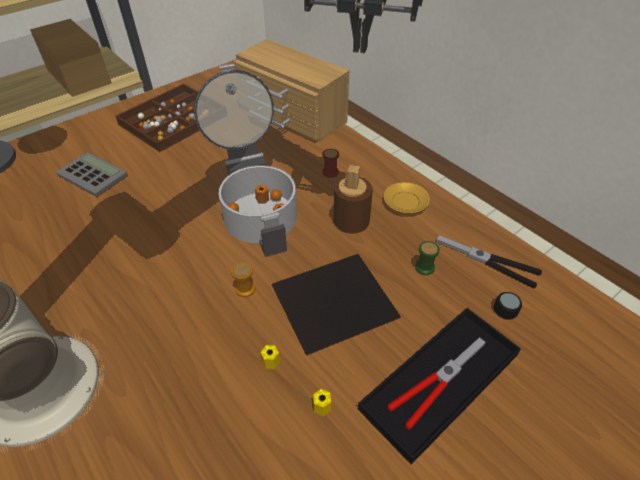

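The stick stands in its stand: handle top at 0.154, force gone on release. Now the lid. I'll go around behind it with closed fingers and the jaws along the hinge line.

```bash
cat >> h.py <<'E'
def tub(Y=None,z=None):
    s=r.sense();p=np.array(s['tcp_pos']);d=p[:2]-[.543,.1135];U=np.array([.3256,.9455]);V=np.array([.9455,-.3256])
    print('X',round(d@V,4),'Y',round(d@U,4),'tipz',round(p[2]+.027,4),'F',np.round(s['wrist_force'],1),'t',s['time_s'],'w',round(s['gripper_width'],3))
def tubgo(X,Y,z,ang=161):
    q=np.array([.543,.1135])+X*np.array([.9455,-.3256])+Y*np.array([.3256,.9455]); tip(q[0],q[1],z,ang)
E
python3 -c "
from h import *
tubgo(0,.205,.37)"
```

```text
now [ 0.6928 -0.0402  0.3775] ang 127.4 j [ 10.  27.  34.  -0. -97. -63.] w 0.0005 F [-0.1 -0.2 -0.2] t 57.25
shift [0.3266, 0.1449, 0.0346] turn [-0.01, -0.01, -6.73]
```

```bash
python3 -m jog '[[[0.02,0.009,0],[0,0,-0.4]],[[0.05,0.022,0],[0,0,-1]],[[0.08,0.036,0],[0,0,-1.7]],[[0.11,0.049,0],[0,0,-2.3]],[[0.14,0.062,0],[0,0,-2.9]],[[0.17,0.075,0],[0,0,-3.5]],[[0.2,0.089,0],[0,0,-4.1]],[[0.23,0.102,0],[0,0,-4.7]],[[0.26,0.115,0],[0,0,-5.4]],[[0.28,0.124,0],[0,0,-5.9]]]'
python3 -c "
from h import *
tubgo(0,.205,.37)"
```

```text
time_s: 58.08
tcp_pos: [0.6205, 0.2603, 0.3779]
ee_rot: [[-0.921, 0.389, -0.0], [0.389, 0.921, 0.0], [0.001, 0.0, -1.0]]
wrist_force: [-0.5, -0.0, -0.1]
gripper_width: 0.007
now [0.6205 0.2603 0.3779] ang 157.1 j [ 36.  24.  30.  -0. -96. -59.] w 0.0006 F [-0.5 -0.  -0.1] t 58.08
shift [0.0282, 0.0391, 0.0349] turn [0.0, -0.01, -0.77]
```

```bash
python3 -m jog '[[[0.01,0.014,0],[0,0,-0.3]],[[0.02,0.028,0],[0,0,-0.6]],[[0.028,0.039,0.01],[0,0,-0.8]],[[0.028,0.039,0.02],[0,0,-0.8]],[[0.028,0.039,0.035],[0,0,-0.8]],[[0.028,0.039,0.035],[0,0,-0.8]],[[0.028,0.039,0.035],[0,0,-0.8]],[[0.028,0.039,0.035],[0,0,-0.8]],[[0.028,0.039,0.035],[0,0,-0.8]],[[0.028,0.039,0.035],[0,0,-0.8]]]'
python3 - <<'E'
from h import *
cap('top','t23');cap('side','s23')
tub();tubgo(0,.2,.24)
E
```

```text
time_s: 58.92
tcp_pos: [0.6116, 0.3043, 0.3443]
ee_rot: [[-0.945, 0.328, 0.002], [0.328, 0.945, 0.001], [-0.001, 0.001, -1.0]]
wrist_force: [0.2, 0.6, 0.3]
gripper_width: 0.002
X 0.0025 Y 0.2027 tipz 0.371 F [0.6 0.4 0.8] t 59.0167 w 0.003
now [0.6114 0.3043 0.344 ] ang 160.8 j [ 40.  25.  27.   0. -92. -59.] w 0.0003 F [0.6 0.4 0.8] t 59.02
shift [0.0026, -0.0028, 0.131] turn [0.01, 0.01, -0.03]
```

View pics/t23.png

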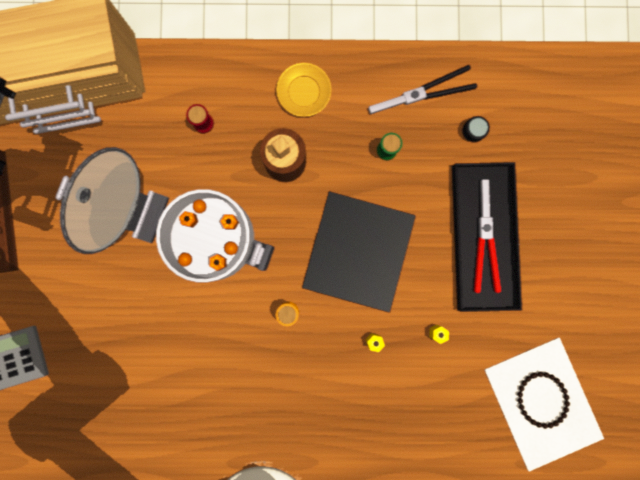

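View pics/s23.png

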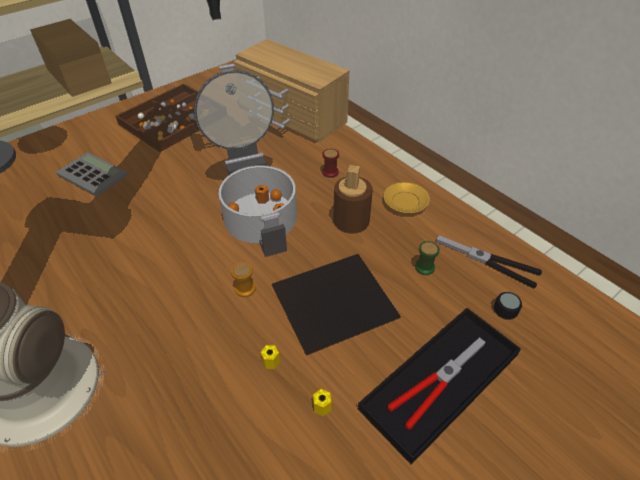

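The top view shows all three barrels and three balls in the tub, pliers in the tray and stick in its stand. Descend behind the lid.

```bash
python3 -m jog '[[[0.002,0,0.015],[0,0,0]],[[0.002,0,0.03],[0,0,0]],[[0.002,0,0.045],[0,0,0]],[[0.002,0,0.06],[0,0,0]],[[0.002,0,0.075],[0,0,0]],[[0.002,0,0.09],[0,0,0]],[[0.002,0,0.105],[0,0,0]],[[0.002,0,0.12],[0,0,0]],[[0.002,0,0.13],[0,0,0]],[[0.002,0,0.131],[0,0,0]]]'
python3 - <<'E'
from h import *
cap('side','s24')
tub()
E
```

```text
time_s: 59.85
tcp_pos: [0.6083, 0.3045, 0.2098]
ee_rot: [[-0.945, 0.328, -0.004], [0.328, 0.945, -0.002], [0.003, -0.003, -1.0]]
wrist_force: [-0.4, -0.3, -0.4]
gripper_width: 0.005
X -0.0 Y 0.2023 tipz 0.2381 F [ 0.1 -0.   0.1] t 59.9 w 0.006
```

View pics/s24.png

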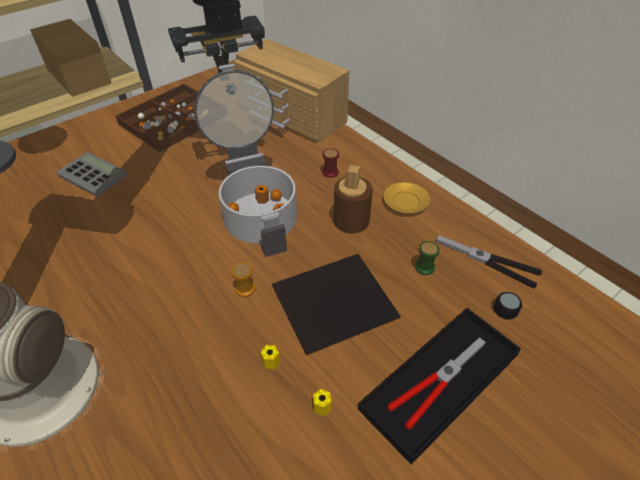

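```bash
python3 -m jog '[[[0,-0.012,-0.007],[0,0,0]],[[0,-0.025,-0.012],[0,0,0]],[[0,-0.039,-0.012],[0,0,0]],[[0,-0.054,-0.012],[0,0,0]],[[0,-0.069,-0.012],[0,0,0]],[[0,-0.083,-0.012],[0,0,0]],[[0,-0.097,-0.011],[0,0,0]],[[0,-0.112,-0.008],[0,0,0]],[[0,-0.125,-0.004],[0,0,0]],[[0,-0.139,0.001],[0,0,0]]]'
python3 - <<'E'
from h import *
cap('side','s25')
tub()
E
```

```text
time_s: 60.73
tcp_pos: [0.5641, 0.1727, 0.2135]
ee_rot: [[-0.945, 0.328, 0.004], [0.328, 0.945, 0.002], [-0.003, 0.003, -1.0]]
wrist_force: [-0.3, 0.3, 0.4]
gripper_width: 0.003
X -0.0004 Y 0.0601 tipz 0.2393 F [-2.  -0.7 -1.4] t 60.7833 w 0.002
```

View pics/s25.png

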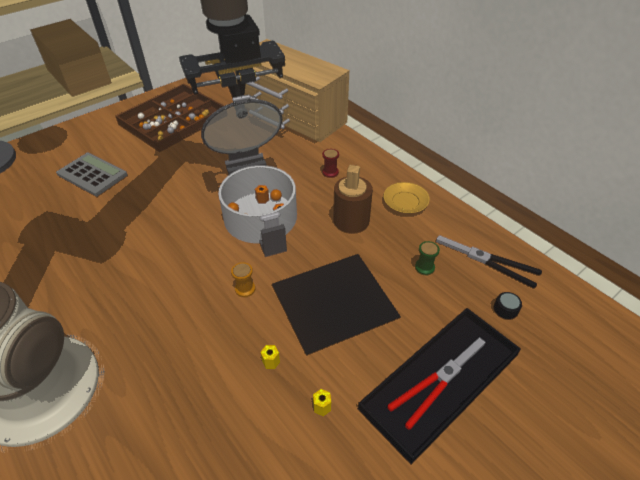

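```bash
python3 -m jog '[[[0,-0.012,0.007],[0,0,0]],[[0,-0.027,0.016],[0,0,0]],[[0,-0.041,0.026],[0,0,0]],[[0,-0.053,0.038],[0,0,0]],[[0,-0.065,0.051],[0,0,0]],[[0,-0.075,0.065],[0,0,0]],[[0,-0.083,0.08],[0,0,0]],[[0,-0.09,0.096],[0,0,0]],[[0,-0.097,0.112],[0,0,0]],[[0,-0.102,0.122],[0,0,0]]]'
python3 - <<'E'
from h import *
cap('side','s26')
tub()
E
```

```text
time_s: 61.62
tcp_pos: [0.5303, 0.0768, 0.0894]
ee_rot: [[-0.945, 0.328, 0.001], [0.328, 0.945, 0.001], [-0.001, 0.001, -1.0]]
wrist_force: [0.8, 0.6, 1.2]
gripper_width: 0.006
X -0.0013 Y -0.0403 tipz 0.1148 F [ 0.3 -0.4 -0.3] t 61.6667 w 0.007
```

View pics/s26.png

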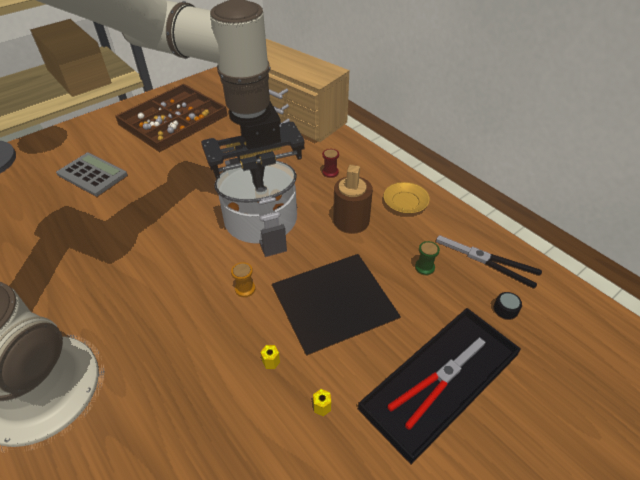

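```bash
python3 -m jog '[[[0,-0.004,0.004],[0,0,0]],[[0,-0.008,0.008],[0,0,0]],[[0,-0.01,0.012],[0,0,0]],[[0,-0.01,0.016],[0,0,0]],[[0,-0.01,0.019],[0,0,0]],[[0,-0.01,0.022],[0,0,0]],[[0,-0.01,0.024],[0,0,0]],[[0,-0.01,0.025],[0,0,0]],[[0,-0.01,0.025],[0,0,0]],[[0,-0.01,0.025],[0,0,0]]]'
python3 - <<'E'
from h import *
tub()
E
```

```text
time_s: 62.5
tcp_pos: [0.5269, 0.0678, 0.0643]
ee_rot: [[-0.945, 0.328, -0.0], [0.328, 0.945, -0.0], [0.0, -0.0, -1.0]]
wrist_force: [0.0, -2.1, 3.0]
gripper_width: 0.004
X -0.0004 Y -0.0484 tipz 0.0913 F [ 0.  -2.1  3. ] t 62.5 w 0.004
```

```bash
python3 -m jog '[[[0,0,0.001],[0,0,0]],[[0,0,0.001],[0,0,0]],[[0,0,0.002],[0,0,0]],[[0,0,0.002],[0,0,0]],[[0,0,0.003],[0,0,0]],[[0,0,0.003],[0,0,0]],[[0,0,0.003],[0,0,0]],[[0,0,0.003],[0,0,0]],[[0,0,0.003],[0,0,0]],[[0,0,0.003],[0,0,0]]]'
python3 - <<'E'
from h import *
tub()
im,d,c,s=cap('side','s27')
cv2.imwrite('pics/c27.png',cv2.resize(im[130:270,190:340],None,fx=5,fy=4.2,interpolation=cv2.INTER_CUBIC))
E
```

```text
time_s: 63.33
tcp_pos: [0.5269, 0.0681, 0.0611]
ee_rot: [[-0.945, 0.328, -0.0], [0.328, 0.945, 0.0], [0.0, 0.0, -1.0]]
wrist_force: [-0.2, -0.3, -0.2]
gripper_width: 0.008
X -0.0005 Y -0.0481 tipz 0.0881 F [-0.2 -0.3 -0.2] t 63.3333 w 0.008
```

View pics/c27.png

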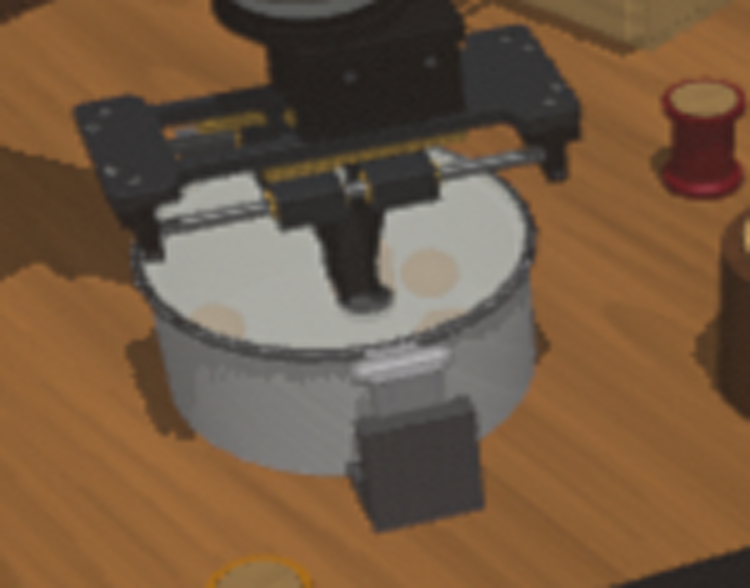

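The force dropped to zero, so the catch probably snapped. I'll press slightly more to be sure, then lift off.

```bash
python3 -m jog '[[[0,0,0.001],[0,0,0]],[[0,0,0.001],[0,0,0]],[[0,0,0.002],[0,0,0]],[[0,0,0.002],[0,0,0]],[[0,0,0.003],[0,0,0]],[[0,0,0.003],[0,0,0]],[[0,0,0.003],[0,0,0]],[[0,0,0.003],[0,0,0]],[[0,0,0.003],[0,0,0]],[[0,0,0.003],[0,0,0]]]'
python3 -m jog '[[[0,0,-0.01],[0,0,0]],[[0,0,-0.03],[0,0,0]],[[0,0,-0.06],[0,0,0]],[[0,0,-0.09],[0,0,0]],[[0,0,-0.12],[0,0,0]],[[0,0,-0.15],[0,0,0]],[[0,0,-0.18],[0,0,0]],[[0,0,-0.21],[0,0,0]],[[0,0,-0.24],[0,0,0]],[[0,0,-0.25],[0,0,0]]]'
python3 - <<'E'
from h import *
tub()
im,d,c,s=cap('side','s28')
P,u,v=cloud(d,c,s);U=np.array([.3256,.9455]);V=np.array([.9455,-.3256])
q=P[:,:2]-[.543,.1135];Y=q@U;X=q@V
k=(np.hypot(X,Y)<.08)&(P[:,2]>.05)&(P[:,2]<.15)
for a in np.arange(-.08,.08,.02):
    m=k&(Y>a)&(Y<a+.02);print(round(a,2),m.sum(),np.percentile(P[m,2],[10,50,90]).round(4) if m.sum() else '')
E
```

```text
time_s: 64.22
tcp_pos: [0.527, 0.068, 0.0585]
ee_rot: [[-0.945, 0.328, 0.0], [0.328, 0.945, -0.0], [-0.0, 0.0, -1.0]]
wrist_force: [-1.4, 0.5, 4.6]
gripper_width: 0.005
time_s: 65.05
tcp_pos: [0.5287, 0.0681, 0.3136]
ee_rot: [[-0.945, 0.328, 0.009], [0.328, 0.945, 0.002], [-0.007, 0.005, -1.0]]
wrist_force: [0.5, 0.5, 1.0]
gripper_width: 0.008
X 0.0013 Y -0.0475 tipz 0.3406 F [0.5 0.5 1. ] t 65.05 w 0.008
-0.08 223 [0.0884 0.0904 0.0921]
-0.06 354 [0.0884 0.0903 0.092 ]
-0.04 417 [0.0885 0.0902 0.0919]
-0.02 438 [0.0886 0.0901 0.0917]
0.0 413 [0.0884 0.0902 0.0918]
0.02 363 [0.0885 0.09   0.0916]
0.04 307 [0.0883 0.09   0.0917]
0.06 176 [0.0883 0.0901 0.0917]
```

View pics/s28.png

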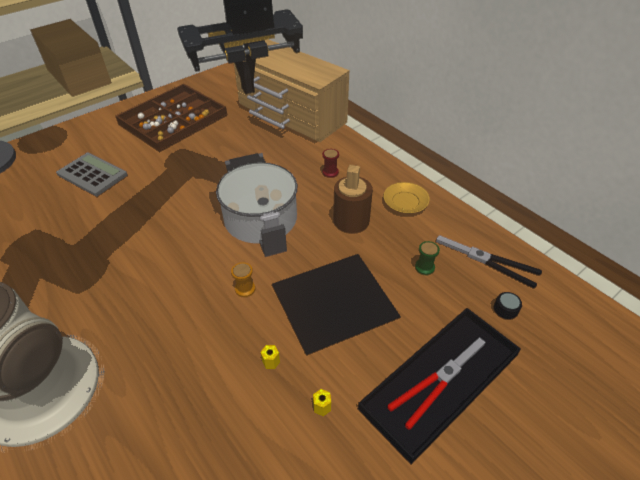

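The lid stays flat at 0.090 m all across with the gripper away. One last check, then hand in.

```bash
python3 -m jog '[[[0,0,0],[0,0,0]],[[0,0,0],[0,0,0]],[[0,0,0],[0,0,0]],[[0,0,0],[0,0,0]],[[0,0,0],[0,0,0]],[[0,0,0],[0,0,0]],[[0,0,0],[0,0,0]],[[0,0,0],[0,0,0]],[[0,0,0],[0,0,0]],[[0,0,0],[0,0,0]]]'
python3 - <<'E'
from h import *
im,d,c,s=cap('side','s29')
for q in ('spool0','stick','pliers'):
    for o in r.cut_out(q,'side'):
        if o['confidence']<.5: continue
        P,u,v=cloud(d,c,s,o['region']);T=P[P[:,2]>np.percentile(P[:,2],95)-.006];print(q,np.round(o['uv']),((T.min(0)+T.max(0))/2).round(3),P[:,2].max().round(3))
P,u,v=cloud(d,c,s);k=(np.hypot(P[:,0]-.543,P[:,1]-.1135)<.08)&(P[:,2]>.05);print('lid z',np.median(P[k,2]),P[k,2].max())
r.finish_job(); print(r.sense()['time_s'])
E
```

```text
time_s: 65.93
tcp_pos: [0.527, 0.068, 0.3083]
ee_rot: [[-0.945, 0.328, 0.0], [0.328, 0.945, 0.0], [-0.0, 0.0, -1.0]]
wrist_force: [-0.1, -0.4, -0.9]
gripper_width: 0.007
spool0 [331. 162.] [0.771 0.124 0.059] 0.063
spool0 [244. 276.] [ 0.396 -0.051  0.059] 0.063
stick [349. 183.] [ 0.692 -0.041  0.151] 0.155
pliers [439. 387.] [ 0.547 -0.44   0.018] 0.022
lid z 0.34053598980657984 0.5101820891165522
the job is handed in; nothing more can be done
the job is handed in; nothing more can be done
```

I finished every step and handed the job in at about 66 s. No verdict was reported, so this rests on my own checks.

- **Pliers:** they lie flat in the black tray, about 16 mm along and 9 mm across from its middle. The first two tries closed on nothing because the finger tips end about 27 mm short of the reported TCP; I corrected for that from then on.
- **Beads:** the three amber barrels from the slate are in the tub with the three round beads. I left the yellow look-alikes alone.
- **Stirring:** I made four anticlockwise turns at about 32 mm radius, with the foot roughly 8–10 mm above the floor. Two round beads moved 25–30 mm.
- **Stick:** it is back upright in its stand, with the handle top at 0.155 m.
- **Lid:** I pressed it until the force dropped to zero. With the arm away it stayed flat at 0.090 m across its whole face, and all six beads had been seen inside just before closing.

In the very last check:

- **Spools:** the red and orange spools had not moved. The detector did not report the green one, but it stood in place in the side picture taken about a second earlier.
- **Lid reading:** that check gave a meaningless 0.34 m because it picked up the gripper above the tub. I rely on the earlier flat reading.
- **Pliers region:** that check's pliers region was probably blended with the tray, so the position above comes from the placing.
- **Middle barrel:** it had shifted a few centimetres inside the tub after stirring but stayed in.

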